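Pack the cheese tower into its boxes

ROBOT

A 7-joint arm with a two-finger parallel gripper is mounted at the origin on a cart in front of the work surface, level with it; the furniture and walls round the work are solid. World frame = base frame: x ahead of the robot, y to its left, z up, the work surface at z = 0. Lengths are in m, angles in rad, forces in N, time in s.
With the tool pointing down it reaches from about 0.4 to 0.875 m from the base axis. Payload 19.3 kg.
Tool frame: the origin (TCP) lies midway between the tips of the shut fingers; the grasp point (between the pads) lies bot.pinch_z behind it (bot.pinch_z is the distance from the TCP to the grasp point, in m); z points along the fingers, y is the line along which they close (so a half turn about z gives the same grasp; the last joint's range is limited). The gripper opens to 85 mm and grips with 20 to 120 N. Pads are 22 mm wide; open, the fingers measure 114 mm over their backs; the gripper's body (76 mm by 85 mm) begins 54 mm behind the grasp point. The pads swing forward as they close: fully open they stand 13 mm farther back than shut.
Start: joints at [-1.206, 0.521, -0.036, 1.599, 0.021, 1.021, -0.113], TCP at [0.263, 0.567, 0.231] pointing down, gripper open.
Joint ranges: [-2.91, 2.91], [-0.3, 2.13], [-1.5, 1.42], [0.17, 2.43], [-1.26, 4.41], [0.16, 1.93], [-2.52, 2.52]. Speed limits (rad/s): [1.89, 1.89, 2.39, 2.39, 3.01, 3.01, 3.01].

INTERFACE

Orientations are given as [roll, pitch, yaw] about the fixed x, y, z axes, in that order (R = Rz(yaw) Ry(pitch) Rx(roll)).
In Python, from workcell import readout, grab_frame, camera_info, workorder, bot gives the robot as it stands. The module is installed in compiled form; this text tells all that it offers.
- The arm moves only by the tool drive_tool, never from a script. Its argument "targets" is a list of rows, each an object of numbers: "dx", "dy", "dz": the shift along the tool's x, y, z as a fraction of full scale; "yaw": the turn about the tool's z as a fraction of full scale; "fingers": the closure, from 0 (fully open) to 1 (shut). In form: [{"dx": .., "dy": .., "dz": .., "yaw": .., "fingers": ..}, ...]. A call has 1 to 20 rows; each row shifts and turns the commanded pose from where the row before left it, along the tool's axes as they then stand; what a row does not reach is not made up. Full scale, the value 1, is 0.1 m for a shift and 90 degrees for a turn. A row lasts 1/10 s, in which the tool goes at most 50 mm and 8.59 degrees, less where a joint would pass 70% of its speed; a pose out of reach is approached as far as the arm can. A call with a number of a shift or a turn outside -1 to 1 is refused whole. A call with a gripper value outside its range is refused whole. The fingers move at their own pace and stop on an object; "squeeze" is the grip in N (left out, the last holds). Time passes only in rows, so rows that do not move let the fingers close. It gives the time, the measured TCP pose, the force, the opening and the grip force at its end, in the units of the state.
- readout.observe(): the state, without advancing time (a new reading comes with each control period).
- grab_frame(name): name is "scene" or "top" or "wrist"; returns the picture (384x512x3 uint8, blue, green, red); there is no depth.
- camera_info(name): a dict with "fx", "fy", "cx", "cy" (pixels), "T" (4x4, takes a point from camera to world coordinates); the wrist camera has in their place "hand_eye" (4x4, takes a point from camera to tool coordinates, whose origin is the TCP and whose axes are the flange's). Camera axes: x right, y up, looking along -z (the intrinsics and any distortion apply to the point x, -y, -z); pixel columns grow to the right and rows downward; lengths in m; the calibration is good to about 2 mm. A picture is of the moment at which its call begins: read the wrist's pose just before it. camera_info takes no time and is no camera call.
- workorder.job_done(): hands the job in; it is judged then, once.
The state is a dict: "clock": time; "qpos": joint angles; "qd": joint speeds; "joint_efforts": joint torques, N m; "position": TCP position; "tool_rot": TCP orientation; "force": force on the tool from outside, world axes, zero at the start; "moment": the same for the moment, N m; "grip_width": finger opening in m; "finger_force": force on a finger pad.
Only numpy, scipy, OpenCV 4.12 (cv2) and the standard library are available. Lean on these libraries where they do the work, as an engineer would, in place of code of your own. Each camera call takes 0.05 s, during which the arm holds its last target. There are 200 camera calls.

TASK

A customer has bought the little tower of four small cheeses that stands on the round slate board: take it down from the top and pack each cheese, before you lift the next, in the open wooden box of its own shape and size, lying flat on the bottom of the box and the same way up as it stood in the tower. Set the cheeses down rather than dropping them, never tip one over, and leave the jar and the fish tin where they stand.

Things in the scene. Friction and masses are not known exactly. Their poses are not given: they have to be found in the camera images.
- cork_cheese: Smallest cheese, on top of the tower: an upright round cork, 32 mm in diameter, 42 mm high, light tan rind; the tower's top is 176 mm above the worktop. The four cheeses only rest on one another, up to about 4 mm off centre and turned by any angle. Not fixed; origin at the centre of its underside, z up.
- brick_cheese: Oblong brick-shaped cheese, second from the top of the tower: 58 mm long (its x), 38 mm wide (its y), 40 mm high, edges rounded by 6 mm, ivory rind. Take it across its 38 mm width. Not fixed; origin at the centre of its underside, z up.
- disc_cheese: Round cheese, third from the top of the tower: 62 mm in diameter, 40 mm high, light tan rind. Not fixed; origin at the centre of its underside, z up.
- square_cheese: Square cheese at the bottom of the tower: 68 x 68 mm, sides along its x and y, 40 mm high, edges rounded by 7 mm, ivory rind. It stands on a fixed round slate board 116 mm in diameter, 14 mm thick. Not fixed; origin at the centre of its underside, z up.
- small_round_box: Smallest open box, round, 48 mm in diameter inside (54 mm outside): for the cork-shaped cheese. Fixed to the worktop. Chip-wood walls 3 mm thick and 14 mm high, floor 3 mm thick, lined with white paper; all heights are from its underside, where the origin lies at the centre, z up. Its lid is off (the lids lie closed in a pile at the back and are not needed).
- oblong_box: Oblong open box, 74 mm (its x) by 54 mm (its y) inside, 80 x 60 mm outside: for the brick-shaped cheese, long side to long side. Fixed to the worktop. Chip-wood walls 3 mm thick and 14 mm high, floor 3 mm thick, lined with white paper; all heights are from its underside, where the origin lies at the centre, z up. Its lid is off (the lids lie closed in a pile at the back and are not needed).
- round_box: Larger round open box, 78 mm in diameter inside (84 mm outside): for the round, disc-shaped cheese. Fixed to the worktop. Chip-wood walls 3 mm thick and 14 mm high, floor 3 mm thick, lined with white paper; all heights are from its underside, where the origin lies at the centre, z up. Its lid is off (the lids lie closed in a pile at the back and are not needed).
- square_box: Square open box, 84 x 84 mm inside (90 mm outside), walls along its x and y: for the square cheese. Fixed to the worktop. Chip-wood walls 3 mm thick and 14 mm high, floor 3 mm thick, lined with white paper; all heights are from its underside, where the origin lies at the centre, z up. Its lid is off (the lids lie closed in a pile at the back and are not needed).
- olive_jar: Bystander, to be left alone: squat glass jar of green olives with a red lid, 62 mm in diameter, 86 mm high, standing loose among the boxes. Origin at the centre of its underside.
- fish_tin: Bystander, to be left alone: low oblong silver and blue tin, 63 x 105 x 24 mm, long side along its y, which points roughly away from or to the robot, lying loose to the left of the boxes, near the left edge of the worktop (beyond which stands a stock table heaped with cheese: keep the arm clear of it). Origin at the centre of its underside.
Mind the look-alikes: they are no part of the job. What is shaped like the disc_cheese but turquoise is not meant.

How it is judged:
On the way, in this order (a step that is already met when the one before it is completed fails the run):
1. the cork cheese lies in the small round box, let go (horizontal distance between cork_cheese and small_round_box below 0.013 m and z of cork_cheese in the frame of small_round_box below 0.007 m and angle between cork_cheese's own z axis and vertical below 0.12 rad and contact force between cork_cheese and the fingers below 0.1 N), for 0.1 s.
2. the brick cheese lies in the oblong box, let go (horizontal distance between brick_cheese and oblong_box below 0.013 m and z of brick_cheese in the frame of oblong_box below 0.007 m and angle between brick_cheese's own z axis and vertical below 0.12 rad and contact force between brick_cheese and the fingers below 0.1 N), for 0.1 s.
3. the disc cheese lies in the round box, let go (horizontal distance between disc_cheese and round_box below 0.013 m and z of disc_cheese in the frame of round_box below 0.007 m and angle between disc_cheese's own z axis and vertical below 0.12 rad and contact force between disc_cheese and the fingers below 0.1 N), for 0.1 s.
4. the square cheese lies in the square box, let go (horizontal distance between square_cheese and square_box below 0.013 m and z of square_cheese in the frame of square_box below 0.007 m and angle between square_cheese's own z axis and vertical below 0.12 rad and contact force between square_cheese and the fingers below 0.1 N), for 0.1 s.
At the end, for the whole second after the job is handed in: Each of the four cheeses lies in the box of its own shape: its centre within 13 mm of the box's centre, its underside less than 7 mm above the box's underside (so flat on the 3 mm floor), upright within 0.12 rad, let go and at rest (all of step 1 and all of step 2 and all of step 3 and all of step 4 and z of cork_cheese in the frame of small_round_box above -0.002 m and linear speed of each of cork_cheese, brick_cheese, disc_cheese, square_cheese below 0.02 m/s and z of brick_cheese in the frame of oblong_box above -0.002 m and z of disc_cheese in the frame of round_box above -0.002 m and z of square_cheese in the frame of square_box above -0.002 m); the robot touches nothing.
It fails at once if a cheese falls or is flung: faster than 0.6 m/s without the fingers on it (a drop of about 18 mm) ((linear speed of cork_cheese above 0.6 m/s and contact force between cork_cheese and the fingers below 0.05 N) or (linear speed of brick_cheese above 0.6 m/s and contact force between brick_cheese and the fingers below 0.05 N) or (linear speed of disc_cheese above 0.6 m/s and contact force between disc_cheese and the fingers below 0.05 N) or (linear speed of square_cheese above 0.6 m/s and contact force between square_cheese and the fingers below 0.05 N)).
It fails at once if a cheese is tipped over (more than 0.6 rad) (angle between any of cork_cheese, brick_cheese, disc_cheese, square_cheese's own z axis and vertical above 0.6 rad).
It fails at once if the olive jar is pushed more than 20 mm or tipped (distance of olive_jar from where it was at the start of the episode above 0.02 m or angle between olive_jar's own z axis and vertical above 0.3 rad).
It fails at once if the fish tin is pushed more than 20 mm or tipped (distance of fish_tin from where it was at the start of the episode above 0.02 m or angle between fish_tin's own z axis and vertical above 0.3 rad).
It also fails if it takes over 120 s, if anything falls off the work surface, if the arm or the gripper's body presses on something with over 40 N, if the wrist force passes 120 N, or if a joint passes its speed limit or range.

## Working session

There is one attempt and no reset: what is moved stays moved. The work goes in short steps, Python scripts to look and compute and a tool call to move; the robot and the scene stay as the last step left them, time stands still between calls to the robot, and variables do not carry over. Pictures are saved under pics/ and viewed, at most 14 in all, crops included, and the job is handed in when it is done.

Besides the shell and the picture viewer there is one more tool, called after "Emit:" by a JSON object that holds its "op" and its "data". drive_tool: Moves the arm, as the interface text tells. Shift numbers are shares of 0.1 m and turn numbers shares of 90 degrees, none past 1 either way. Its arguments: {"type":"object","properties":{"targets":{"type":"array","items":{"type":"object","properties":{"dx":{"type":"number","minimum":-1,"maximum":1},"dy":{"type":"number","minimum":-1,"maximum":1},"dz":{"type":"number","minimum":-1,"maximum":1},"yaw":{"type":"number","minimum":-1,"maximum":1},"fingers":{"type":"number"}}}},"squeeze":{"type":"number"}},"required":["targets"]}

```bash
mkdir -p pics
python3 - <<'E'
from workcell import readout, grab_frame, camera_info, bot
import cv2
print(readout.observe(), bot.pinch_z)
for n in("scene","top"):
    f=grab_frame(n); cv2.imwrite(f"pics/{n}0.png",f); print(n,camera_info(n))
    cv2.imwrite(f"pics/{n}0b.png",cv2.resize(f,(800,600),interpolation=cv2.INTER_CUBIC))
print(camera_info("wrist"))
E
```

```text
{'clock': 0.0, 'qpos': array([-1.20620481,  0.52199935, -0.03632691,  1.600024  ,  0.02121581,
        1.02110574, -0.11279854]), 'qd': array([-1.06000638e-03, -8.45113583e-05, -3.38289819e-03,  4.15413545e-04,
       -1.72937368e-03, -2.52662007e-04, -1.96428961e-03]), 'joint_efforts': array([-8.59897318e-05, -9.27117133e+01,  1.97999507e+00, -3.69935453e+01,
        1.79316220e-02,  7.97329325e-03,  5.85257112e-05]), 'position': array([0.26315504, 0.56651355, 0.23072916]), 'tool_rot': array([-3.14044579e+00,  9.68727454e-05,  2.70680082e+00]), 'force': array([0.22296285, 0.35394161, 0.34193512]), 'moment': array([ 0.04708679,  0.01666961, -0.00265236]), 'finger_force': 0.0, 'grip_width': 0.08562737813778983} 0.0187
scene {'fx': 348.41286287664104, 'fy': 348.41286287664104, 'cx': 258.94086393556665, 'cy': 192.13717084069506, 'T': array([[ 0.90292739,  0.26724715, -0.33660227,  0.24799842],
       [-0.42929631,  0.59844032, -0.67644206, -0.52556052],
       [ 0.02065915,  0.75528018,  0.65507637,  0.67140307],
       [ 0.        ,  0.        ,  0.        ,  1.        ]])}
top {'fx': 498.09451713842327, 'fy': 498.09451713842327, 'cx': 246.26279750639435, 'cy': 194.80970022541834, 'T': array([[ 0.0600212 ,  0.97808498, -0.19936705,  0.30804725],
       [-0.99818964,  0.05958366, -0.0081992 ,  0.06023417],
       [ 0.0038595 ,  0.19949825,  0.97989058,  1.32703618],
       [ 0.        ,  0.        ,  0.        ,  1.        ]])}
{'fx': 297.41774604130853, 'fy': 297.41774604130853, 'cx': 253.96097135444145, 'cy': 193.78582334821016, 'hand_eye': array([[-3.42566830e-05,  9.51514517e-01,  3.07603841e-01,
         7.85920757e-02],
       [ 9.99999899e-01,  1.70344045e-04, -4.15560974e-04,
         4.14775805e-04],
       [-4.47810782e-04,  3.07603796e-01, -9.51514427e-01,
        -1.42949217e-01],
       [ 0.00000000e+00,  0.00000000e+00,  0.00000000e+00,
         1.00000000e+00]])}
```

View pics/top0b.png

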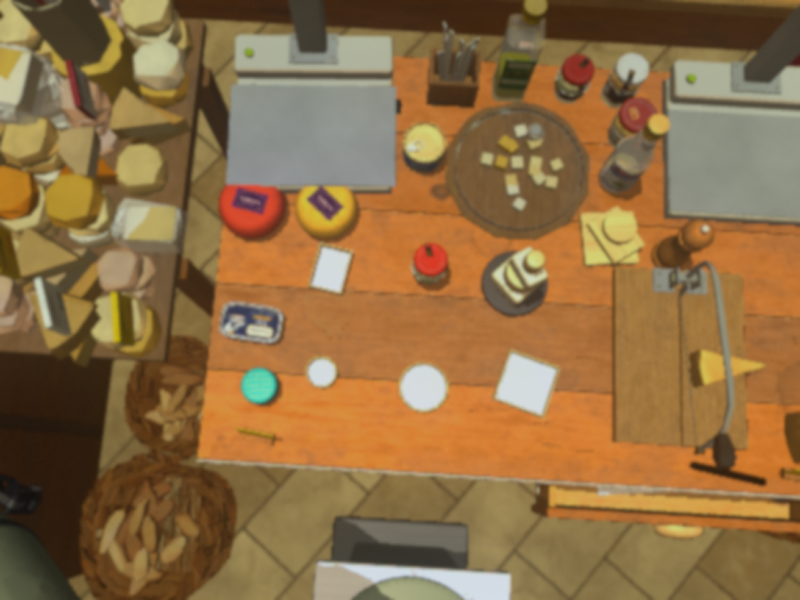

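View pics/scene0b.png

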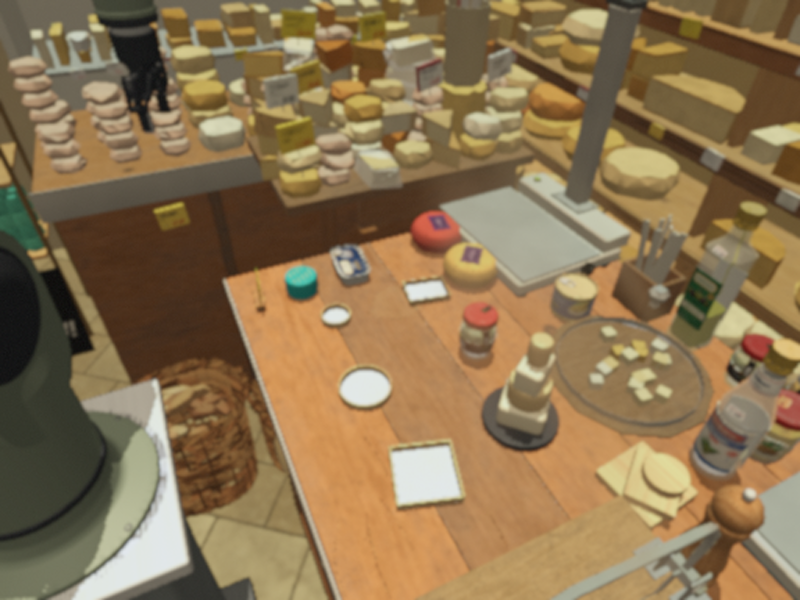

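The top view shows these points (800 px scale): small round box (321,373), round box (423,387), square box (527,383), oblong box (332,269), tower (518,275), jar (431,262) and tin (252,323). The scene view agrees. Next I'll measure the paper linings in both views.

```bash
cat > h.py <<'E'
import numpy as np, cv2
from workcell import camera_info, readout, grab_frame
from scipy.spatial.transform import Rotation as R
def cam(n, st=None):
    c=camera_info(n)
    if n!="wrist": return c, c["T"]
    T=np.eye(4); T[:3,:3]=R.from_euler("xyz",st["tool_rot"]).as_matrix(); T[:3,3]=st["position"]
    return c, T@c["hand_eye"]
def w(n,uv,z,st=None):
    c,T=cam(n,st); uv=np.atleast_2d(uv).astype(float)
    d=np.c_[(uv[:,0]-c["cx"])/c["fx"],-(uv[:,1]-c["cy"])/c["fy"],-np.ones(len(uv))]@T[:3,:3].T
    return T[:3,3]+d*((z-T[2,3])/d[:,2])[:,None]
def proj(n,P,st=None):
    c,T=cam(n,st); p=(np.atleast_2d(P)-T[:3,3])@T[:3,:3]
    return np.c_[c["cx"]-c["fx"]*p[:,0]/p[:,2],c["cy"]+c["fy"]*p[:,1]/p[:,2]]
E
python3 - <<'E'
from h import *
S={"small":{"top":(321,373),"scene":(336,316)},"round":{"top":(423,387),"scene":(365,387)},"square":{"top":(527,383),"scene":(427,473)},"oblong":{"top":(332,269),"scene":(425,291)}}
for n in("top","scene"):
    f=cv2.imread(f"pics/{n}0.png"); hsv=cv2.cvtColor(f,cv2.COLOR_BGR2HSV)
    m=((hsv[...,1]<60)&(hsv[...,2]>150)).astype(np.uint8)
    k,L=cv2.connectedComponents(m)
    for b,d in S.items():
        u,v=np.array(d[n])/1.5625; l=L[int(v),int(u)]
        c=max(cv2.findContours((L==l).astype(np.uint8),0,1)[0],key=cv2.contourArea)[:,0]
        P=w(n,c,.003)[:,:2].astype(np.float32)
        r=cv2.minAreaRect(P*1000)
        print(n,b,l,np.round(r[0],1),np.round(r[1],1),round(r[2],1))
    f2=f[130:230,290:390] if n=="top" else f[200:300,300:400]
    cv2.imwrite(f"pics/tower_{n}.png",cv2.resize(f2,(600,600),interpolation=cv2.INTER_CUBIC))
for n,j in(("top",(431,254)),("scene",(481,316))): print("jar",w(n,np.array(j)/1.5625,.086))
for n,j in(("top",(252,323)),("scene",(350,262))): print("tin",w(n,np.array(j)/1.5625,.024))
print("cork", w("top",np.array((535,260))/1.5625,.176),w("scene",np.array((541,342))/1.5625,.176))
print("board", w("top",np.array((515,283))/1.5625,.014),w("scene",np.array((520,414))/1.5625,.014))
E
```

```text
top small 75 [455.  172.8] [45.7 44.9] 49.0
top round 77 [439.   -1.5] [74.8 75.5] 48.0
top square 74 [ 456.1 -176. ] [84.8 84.8] 72.8
top oblong 57 [635.6 170.4] [54.2 74.1] 79.6
scene small 47 [459.6 178.9] [45.2 41.9] 13.4
scene round 54 [444.7   2.9] [73.4 77. ] 65.8
scene square 71 [ 460.6 -172.9] [82.4 86.6] 72.8
scene oblong 41 [641.  176.9] [51.7 76.5] 80.1
jar [[ 6.49850317e-01 -3.78525633e-04  8.60000000e-02]]
jar [[ 0.64364478 -0.00549904  0.086     ]]
tin [[0.52722859 0.29441553 0.024     ]]
tin [[0.53177737 0.29048663 0.024     ]]
cork [[ 0.62529896 -0.1551172   0.176     ]] [[ 0.62754629 -0.15958017  0.176     ]]
board [[ 0.62666606 -0.15169954  0.014     ]] [[ 0.63188453 -0.15126725  0.014     ]]
```

View pics/tower_top.png

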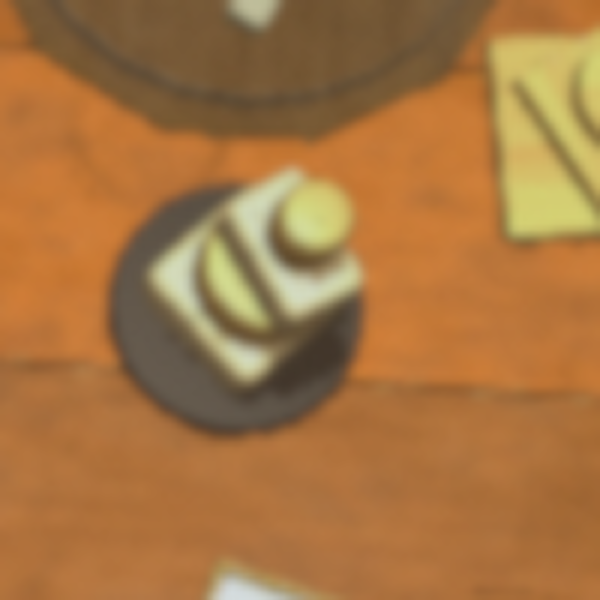

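View pics/tower_scene.png

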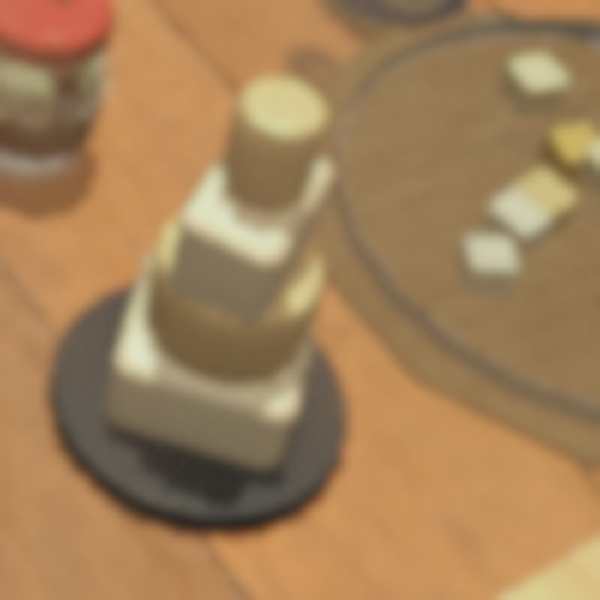

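The cameras differ by about 5 mm, so I'll refine with the wrist camera over the work. The first move goes up and away from the stock table.

Emit:
{"op": "drive_tool", "data": {"targets": [{"dx": -0.15,"dy": -0.14,"dz": -0.05,"fingers": 0},{"dx": -0.26,"dy": -0.24,"dz": -0.05},{"dx": -0.26,"dy": -0.24,"dz": -0.05},{"dx": -0.26,"dy": -0.24,"dz": -0.05},{"dx": -0.26,"dy": -0.24,"dz": -0.05},{"dx": -0.26,"dy": -0.24,"dz": -0.05},{"dx": -0.26,"dy": -0.24,"dz": -0.05},{"dx": -0.26,"dy": -0.24,"dz": -0.05},{"dx": -0.26,"dy": -0.24,"dz": -0.05},{"dx": -0.26,"dy": -0.24,"dz": -0.05},{"dx": -0.26,"dy": -0.24,"dz": -0.05},{"dx": -0.26,"dy": -0.24,"dz": -0.05},{"dx": -0.26,"dy": -0.24,"dz": -0.05},{"dx": -0.26,"dy": -0.24,"dz": -0.05},{"dx": -0.26,"dy": -0.24,"dz": -0.05},{"dx": -0.26,"dy": -0.32,"dz": -0.05},{"dx": 0},{"dx": 0},{"dx": 0}]}}

```text
invalid input
```

Run:
```python
from h import *
st=readout.observe(); f=grab_frame("wrist"); print(st["position"],st["tool_rot"],st["qpos"])
cv2.imwrite("pics/w1.png",f); cv2.imwrite("pics/w1b.png",cv2.resize(f,(800,600),interpolation=cv2.INTER_CUBIC))
np.save("st1.npy",st,allow_pickle=True)
S={"small":(.457,.176),"round":(.442,.001),"square":(.458,-.1745),"oblong":(.638,.174),"tower":(.628,-.155)}
for k,p in S.items(): print(k,proj("wrist",[*p,.003],st)*1.5625)
```

```text
[0.26316276 0.56657916 0.23078119] [-3.14058150e+00  6.67918343e-05  2.70681239e+00] [-1.20622211  0.52197728 -0.03632368  1.59991715  0.02119428  1.02109629
 -0.11278824]
small [[133.55072436 577.2158477 ]]
round [[ -9.94857922 620.119547  ]]
square [[-123.15733986  677.79513501]]
oblong [[223.58420144 688.09630399]]
tower [[ -9.93054558 761.15821987]]
```

View pics/w1b.png

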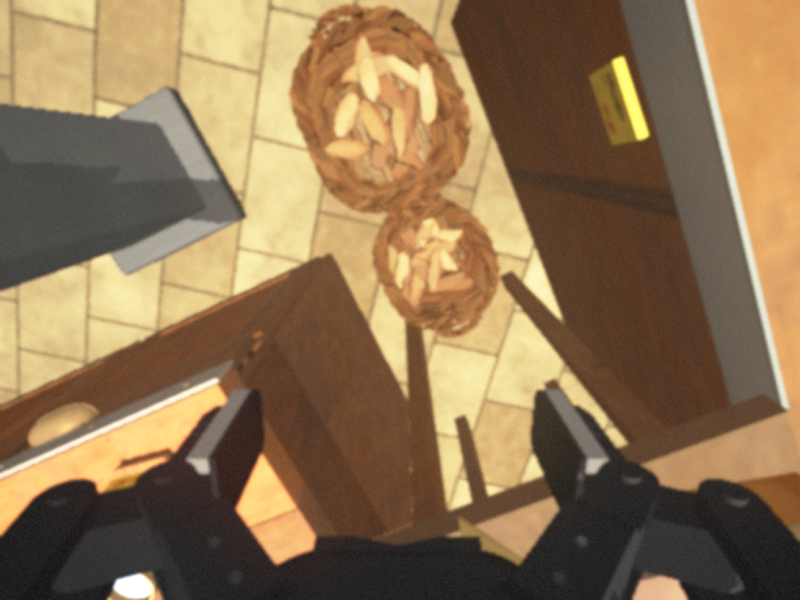

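The wrist picture shows the floor and baskets, with the fingers at the bottom: the move was refused. I'll resend it with full rows.

Emit:
{"op": "drive_tool", "data": {"targets": [{"dx": -0.26,"dy": -0.24,"dz": -0.05,"yaw": 0,"fingers": 0},{"dx": -0.26,"dy": -0.24,"dz": -0.05,"yaw": 0,"fingers": 0},{"dx": -0.26,"dy": -0.24,"dz": -0.05,"yaw": 0,"fingers": 0},{"dx": -0.26,"dy": -0.24,"dz": -0.05,"yaw": 0,"fingers": 0},{"dx": -0.26,"dy": -0.24,"dz": -0.05,"yaw": 0,"fingers": 0},{"dx": -0.26,"dy": -0.24,"dz": -0.05,"yaw": 0,"fingers": 0},{"dx": -0.26,"dy": -0.24,"dz": -0.05,"yaw": 0,"fingers": 0},{"dx": -0.26,"dy": -0.24,"dz": -0.05,"yaw": 0,"fingers": 0},{"dx": -0.26,"dy": -0.24,"dz": -0.05,"yaw": 0,"fingers": 0},{"dx": -0.26,"dy": -0.24,"dz": -0.05,"yaw": 0,"fingers": 0},{"dx": -0.26,"dy": -0.24,"dz": -0.05,"yaw": 0,"fingers": 0},{"dx": -0.26,"dy": -0.24,"dz": -0.05,"yaw": 0,"fingers": 0},{"dx": -0.26,"dy": -0.24,"dz": -0.05,"yaw": 0,"fingers": 0},{"dx": -0.26,"dy": -0.24,"dz": -0.05,"yaw": 0,"fingers": 0},{"dx": -0.26,"dy": -0.24,"dz": -0.05,"yaw": 0,"fingers": 0}], "squeeze": 30}}

```text
clock: 1.65
position: [0.4656, 0.0746, 0.3065]
tool_rot: [3.142, 0.0, 2.707]
force: [1.4, -0.2, -0.3]
grip_width: 0.0855
finger_force: 0.0
```

Emit:
{"op": "drive_tool", "data": {"targets": [{"dx": 0,"dy": 0,"dz": -0.05,"yaw": 0.094,"fingers": 0},{"dx": 0,"dy": 0,"dz": -0.05,"yaw": 0.094,"fingers": 0},{"dx": 0,"dy": 0,"dz": -0.05,"yaw": 0.094,"fingers": 0},{"dx": 0,"dy": 0,"dz": -0.05,"yaw": 0.094,"fingers": 0},{"dx": 0,"dy": 0,"dz": -0.05,"yaw": 0.094,"fingers": 0},{"dx": 0,"dy": 0,"dz": -0.05,"yaw": 0.094,"fingers": 0},{"dx": 0,"dy": 0,"dz": -0.05,"yaw": 0.094,"fingers": 0},{"dx": 0,"dy": 0,"dz": -0.05,"yaw": 0.094,"fingers": 0},{"dx": 0,"dy": 0,"dz": 0,"yaw": 0.094,"fingers": 0},{"dx": 0,"dy": 0,"dz": 0,"yaw": 0.094,"fingers": 0},{"dx": 0,"dy": 0,"dz": 0,"yaw": 0.094,"fingers": 0},{"dx": 0,"dy": 0,"dz": 0,"yaw": 0.094,"fingers": 0},{"dx": 0,"dy": 0,"dz": 0,"yaw": 0.094,"fingers": 0},{"dx": 0,"dy": 0,"dz": 0,"yaw": 0.094,"fingers": 0},{"dx": 0,"dy": 0,"dz": 0,"yaw": 0.094,"fingers": 0},{"dx": 0,"dy": 0,"dz": 0,"yaw": 0,"fingers": 0}]}}

```text
clock: 3.25
position: [0.4652, 0.0761, 0.3462]
tool_rot: [3.142, 0.0, 0.489]
force: [0.3, 0.5, 0.0]
grip_width: 0.0854
finger_force: 0.0
```

Run:
```python
from h import *
st=readout.observe(); f=grab_frame("wrist"); print(st["position"],st["tool_rot"],st["qpos"])
cv2.imwrite("pics/w2.png",f); cv2.imwrite("pics/w2b.png",cv2.resize(f,(800,600),interpolation=cv2.INTER_CUBIC))
np.save("st2.npy",st,allow_pickle=True)
S={"small":(.457,.176),"round":(.442,.001),"square":(.458,-.1745),"oblong":(.638,.174)}
hsv=cv2.cvtColor(f,cv2.COLOR_BGR2HSV)
m=((hsv[...,1]<60)&(hsv[...,2]>150)).astype(np.uint8); k,L=cv2.connectedComponents(m)
for n,p in S.items():
    q=proj("wrist",[*p,.003],st)[0]; print(n,q*1.5625)
    u,v=q.astype(int)
    if not(0<=u<512 and 0<=v<384) or not L[v,u]: continue
    c=max(cv2.findContours((L==L[v,u]).astype(np.uint8),0,1)[0],key=cv2.contourArea)[:,0]
    r=cv2.minAreaRect(w("wrist",c,.003,st)[:,:2].astype(np.float32)*1000); print(np.round(r[0],1),np.round(r[1],1),r[2])
```

```text
[0.46522315 0.0760968  0.34619521] [3.14154869e+00 2.87292217e-04 4.89174300e-01] [-0.69643601  0.16372852  0.47491079  1.84648736 -0.08159164  1.15073356
 -1.27524481]
small [306.79924177 193.57391469]
[458.5 173.9] [45.7 44.8] 25.546478271484375
round [447.94818318 283.68364865]
[445.   -2.8] [69.6 72.3] 62.655914306640625
square [589.66711352 342.0050145 ]
[ 460.4 -178.4] [81.5 85. ] 72.98613739013672
oblong [391.19378445  16.18384503]
[640.3 171.1] [53.7 72.7] 79.17335510253906
```

View pics/w2b.png

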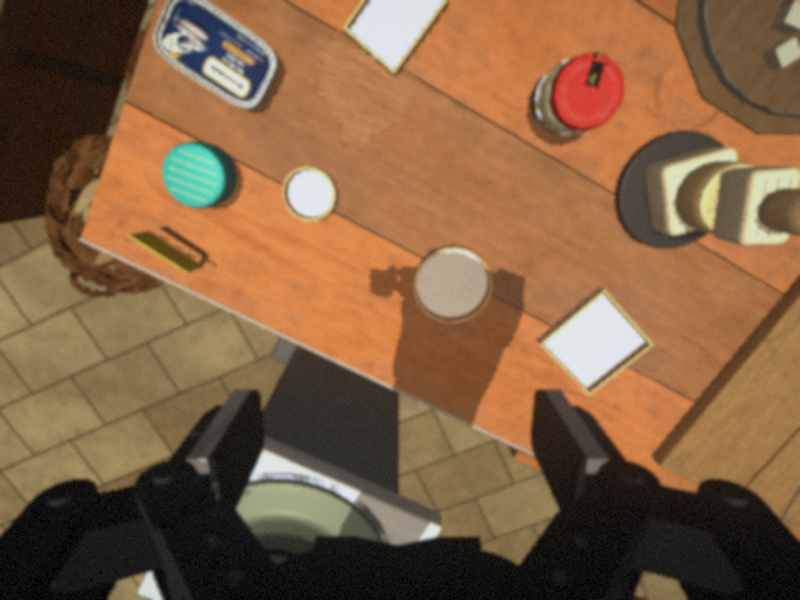

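The wrist view agrees with the other cameras, with the small box at (308,194), round box at (452,284), square box at (596,340) and tower top at about (780,212). Averaged in mm: small box (457.5,175), round (443,-0.5), square (459,-176) with yaw -17°, oblong (639,173) with yaw -10.5°. Next I'll go over the tower.

Emit:
{"op": "drive_tool", "data": {"targets": [{"dx": 0,"dy": 0.28,"dz": 0,"yaw": 0,"fingers": 0},{"dx": 0,"dy": 0.28,"dz": 0,"yaw": 0,"fingers": 0},{"dx": 0,"dy": 0.28,"dz": 0,"yaw": 0,"fingers": 0},{"dx": 0,"dy": 0.28,"dz": 0,"yaw": 0,"fingers": 0},{"dx": 0,"dy": 0.28,"dz": 0,"yaw": 0,"fingers": 0},{"dx": 0,"dy": 0.28,"dz": 0,"yaw": 0,"fingers": 0},{"dx": 0,"dy": 0.28,"dz": 0,"yaw": 0,"fingers": 0},{"dx": 0,"dy": 0.28,"dz": 0,"yaw": 0,"fingers": 0},{"dx": 0,"dy": 0.28,"dz": 0,"yaw": 0,"fingers": 0},{"dx": 0,"dy": 0.28,"dz": 0,"yaw": 0,"fingers": 0},{"dx": 0,"dy": 0,"dz": 0,"yaw": 0,"fingers": 0},{"dx": 0,"dy": 0,"dz": 0,"yaw": 0,"fingers": 0}]}}

```text
clock: 4.5
position: [0.5974, -0.1712, 0.3458]
tool_rot: [-3.141, 0.001, 0.495]
force: [-0.1, 0.6, -0.2]
grip_width: 0.0856
finger_force: 0.0
```

Run:
```python
from h import *
st=readout.observe(); f=grab_frame("wrist"); print(st["position"],st["tool_rot"])
cv2.imwrite("pics/w3.png",f); np.save("st3.npy",st,allow_pickle=True)
q=proj("wrist",[.627,-.157,.15],st)[0]; print(q)
x0,y0=int(q[0])-100,max(0,int(q[1])-75); print(x0,y0)
cv2.imwrite("pics/w3b.png",cv2.resize(f[y0:y0+150,x0:x0+200],None,fx=4,fy=4,interpolation=cv2.INTER_CUBIC))
```

```text
[ 0.59742507 -0.17117001  0.34579586] [-3.14108470e+00  7.17365143e-04  4.94654366e-01]
[255.53479426 140.91616936]
155 65
```

View pics/w3b.png

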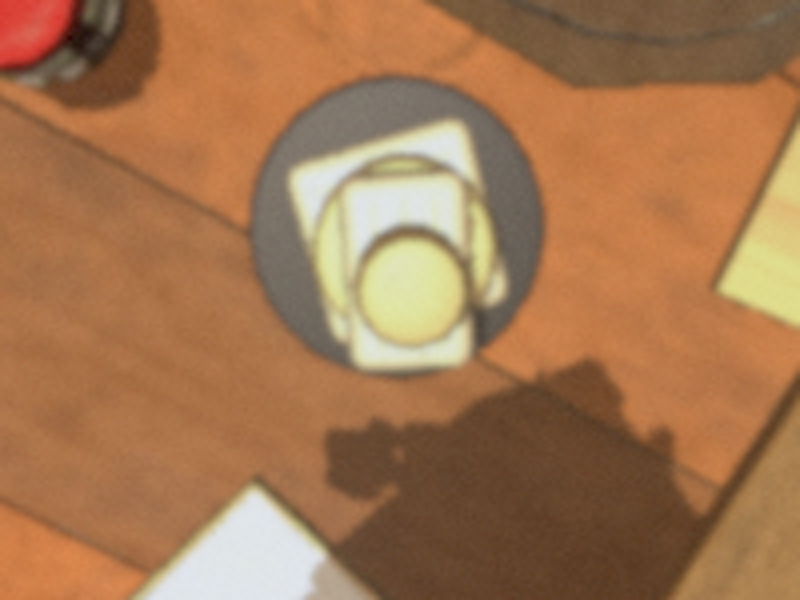

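The crop shows the cork top centred at (412,288), the brick top centred at (409,273) with its long axis about 2.7° off vertical, the disc at (405,245), and the square with its upper edge from (290,172) to (460,120), centred at about (399,234).

```bash
cat >> h.py <<'E'
def go(x,y,z,yaw):
    "remaining shift in tool axes (fractions) from measured pose"
    st=readout.observe(); p=st["position"]; a=st["tool_rot"][2]
    d=np.array([x,y,z])-p; dy=(np.degrees(a)-yaw+90)%180-90
    print("at",np.round(p,4),round(np.degrees(a),1),"dx %.3f dy %.3f dz %.3f yaw %.3f"%((d[0]*np.cos(a)+d[1]*np.sin(a))*10,(d[0]*np.sin(a)-d[1]*np.cos(a))*10,-d[2]*10,dy/90))
E
python3 - <<'E'
from h import *
st=np.load("st3.npy",allow_pickle=True).item()
def W(u,v,z): return w("wrist",[155+u/4-.375,65+v/4-.375],z,st)[0][:2]
ang=lambda a,b: np.degrees(np.arctan2(*(b-a)[::-1]))
print("cork",W(412,288,.176),np.linalg.norm(W(357,288,.176)-W(467,288,.176)))
print("brick",W(409,273,.134),"yaw",ang(W(352,365,.134),W(345,185,.134)),ang(W(475,360,.134),W(465,180,.134)))
print("disc",W(405,245,.094),np.linalg.norm(W(315,245,.094)-W(495,245,.094)))
print("square",W(399,234,.054),"yaw",ang(W(290,172,.054),W(460,120,.054)))
print("board",W(398,224,.014))
c=W(412,288,.176); go(*c,.22,28.3)
E
```

```text
cork [ 0.63501542 -0.15499674] 0.02860630949874993
brick [ 0.63411156 -0.15502462] yaw 29.875868248395832 32.63866769088506
disc [ 0.63764333 -0.15203255] 0.0584439804154995
square [ 0.6370126  -0.15019947] yaw -45.40556421389618
board [ 0.63739096 -0.14959408]
at [ 0.5974 -0.1704  0.346 ] 28.4 dx 0.404 dy 0.043 dz 1.260 yaw 0.001
```

Emit:
{"op": "drive_tool", "data": {"targets": [{"dx": 0.09,"dy": 0.01,"dz": 0.25,"yaw": 0,"fingers": 0},{"dx": 0.09,"dy": 0.01,"dz": 0.25,"yaw": 0,"fingers": 0},{"dx": 0.09,"dy": 0.01,"dz": 0.25,"yaw": 0,"fingers": 0},{"dx": 0.09,"dy": 0.02,"dz": 0.25,"yaw": 0,"fingers": 0},{"dx": 0,"dy": 0,"dz": 0.2,"yaw": 0,"fingers": 0},{"dx": 0,"dy": 0,"dz": 0,"yaw": 0,"fingers": 0},{"dx": 0,"dy": 0,"dz": 0,"yaw": 0,"fingers": 0}]}}

```text
clock: 5.25
position: [0.6317, -0.1576, 0.2271]
tool_rot: [-3.142, -0.0, 0.494]
force: [0.2, 0.3, 0.7]
grip_width: 0.0855
finger_force: 0.0
```

Run:
```python
from h import *
st=readout.observe(); f=grab_frame("wrist"); print(st["position"],st["tool_rot"]); np.save("st4.npy",st,allow_pickle=True)
q=proj("wrist",[.633,-.155,.176],st)[0]; print(q)
x0,y0=156,184
cv2.imwrite("pics/w4b.png",cv2.resize(f[y0:y0+200,x0:x0+200],None,fx=3,fy=3,interpolation=cv2.INTER_CUBIC))
g=grab_frame("scene"); cv2.imwrite("pics/s4b.png",cv2.resize(g[120:300,240:440],None,fx=3,fy=3,interpolation=cv2.INTER_CUBIC))
```

```text
[ 0.63168924 -0.15763905  0.22707968] [-3.14157086e+00 -2.34925963e-04  4.93610706e-01]
[251.70822728 213.16718219]
```

View pics/w4b.png

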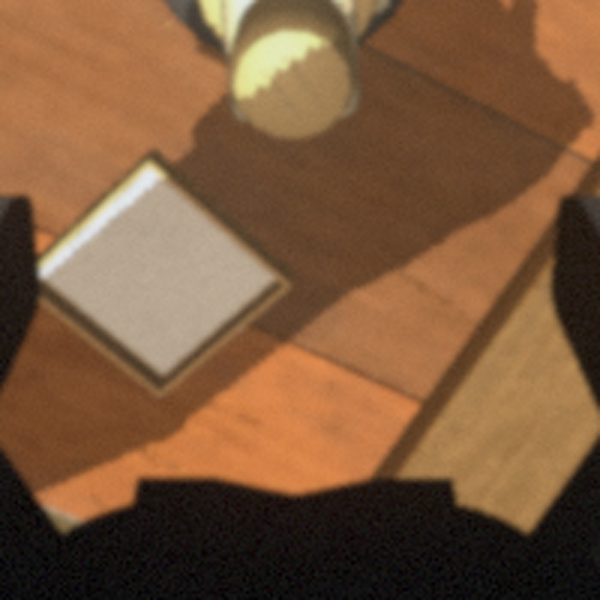

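The cork is at (294,84) in the crop, which gives about (634,-155.5) mm. I'll descend and grip it.

Emit:
{"op": "drive_tool", "data": {"targets": [{"dx": 0.025,"dy": -0.01,"dz": 0.2,"yaw": 0,"fingers": 0},{"dx": 0,"dy": 0,"dz": 0.2,"yaw": 0,"fingers": 0},{"dx": 0,"dy": 0,"dz": 0.2,"yaw": 0,"fingers": 0},{"dx": 0,"dy": 0,"dz": 0.14,"yaw": 0,"fingers": 0},{"dx": 0,"dy": 0,"dz": 0.07,"yaw": 0,"fingers": 0},{"dx": 0,"dy": 0,"dz": 0,"yaw": 0,"fingers": 0.3},{"dx": 0,"dy": 0,"dz": 0,"yaw": 0,"fingers": 0.4},{"dx": 0,"dy": 0,"dz": 0,"yaw": 0,"fingers": 0.5},{"dx": 0,"dy": 0,"dz": 0,"yaw": 0,"fingers": 0.6},{"dx": 0,"dy": 0,"dz": 0,"yaw": 0,"fingers": 1},{"dx": 0,"dy": 0,"dz": 0,"yaw": 0,"fingers": 1},{"dx": 0,"dy": 0,"dz": 0,"yaw": 0,"fingers": 1}], "squeeze": 25}}

```text
clock: 6.55
position: [0.6337, -0.1561, 0.146]
tool_rot: [3.141, -0.001, 0.492]
force: [-1.2, 1.8, 5.2]
grip_width: 0.0306
finger_force: 24.4
```

Emit:
{"op": "drive_tool", "data": {"targets": [{"dx": 0,"dy": 0,"dz": -0.1,"yaw": 0,"fingers": 1},{"dx": 0,"dy": 0,"dz": -0.2,"yaw": 0,"fingers": 1},{"dx": 0,"dy": 0,"dz": -0.2,"yaw": 0,"fingers": 1},{"dx": 0,"dy": -0.1,"dz": -0.1,"yaw": 0,"fingers": 1},{"dx": 0,"dy": -0.25,"dz": 0,"yaw": 0,"fingers": 1},{"dx": 0,"dy": -0.25,"dz": 0,"yaw": 0,"fingers": 1},{"dx": 0,"dy": -0.25,"dz": 0,"yaw": 0,"fingers": 1},{"dx": 0,"dy": -0.25,"dz": 0,"yaw": 0,"fingers": 1},{"dx": 0,"dy": -0.25,"dz": 0,"yaw": 0,"fingers": 1},{"dx": 0,"dy": -0.25,"dz": 0,"yaw": 0,"fingers": 1},{"dx": 0,"dy": -0.25,"dz": 0,"yaw": 0,"fingers": 1},{"dx": 0,"dy": -0.25,"dz": 0.2,"yaw": 0,"fingers": 1},{"dx": 0,"dy": -0.25,"dz": 0.2,"yaw": 0,"fingers": 1},{"dx": 0,"dy": -0.25,"dz": 0.2,"yaw": 0,"fingers": 1},{"dx": 0,"dy": -0.25,"dz": 0.2,"yaw": 0,"fingers": 1},{"dx": 0,"dy": -0.25,"dz": 0.2,"yaw": 0,"fingers": 1},{"dx": 0,"dy": -0.25,"dz": 0.2,"yaw": 0,"fingers": 1},{"dx": 0,"dy": -0.25,"dz": 0.2,"yaw": 0,"fingers": 1},{"dx": 0,"dy": -0.15,"dz": 0,"yaw": 0,"fingers": 1},{"dx": 0,"dy": 0,"dz": 0,"yaw": 0,"fingers": 1}]}}

```text
clock: 8.55
position: [0.4546, 0.1764, 0.065]
tool_rot: [-3.141, 0.001, 0.495]
force: [-0.1, 0.1, -0.7]
grip_width: 0.0307
finger_force: 25.0
```

Run:
```python
from h import *
go(.4575,.175,.016,28.2); st=readout.observe(); print(st["grip_width"],st["finger_force"],st["force"])
f=grab_frame("wrist"); g=grab_frame("scene")
a=cv2.resize(f[150:350,150:350],(400,400),interpolation=cv2.INTER_CUBIC); b=cv2.resize(g[130:250,140:260],(400,400),interpolation=cv2.INTER_CUBIC)
cv2.imwrite("pics/c5.png",np.hstack([a,b]))
```

```text
at [0.4546 0.1764 0.065 ] 28.4 dx 0.019 dy 0.026 dz 0.490 yaw 0.002
0.030705803280072653 24.963721753447317 [-0.05945137  0.13840693 -0.68852736]
```

View pics/c5.png

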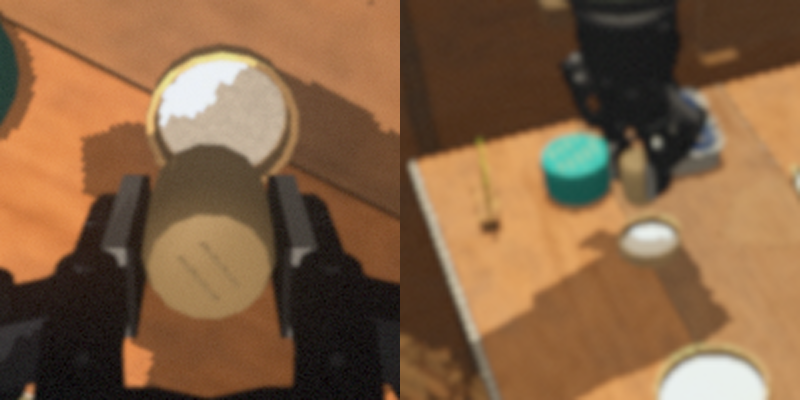

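The cork hangs upright, and the box rim is centred at about x=223 against the gripper at 209, top at y=47. I'll work out the offset from the rim.

Run:
```python
from h import *
st=readout.observe(); a=st["tool_rot"][2]; t=np.array([np.cos(a),np.sin(a)])
top=w("wrist",[150+223/2,150+47/2],.014,st)[0][:2]; l=w("wrist",[150+150/2,150+122/2],.014,st)[0][:2]; r=w("wrist",[150+297/2,150+122/2],.014,st)[0][:2]
print(top-.027*t,(l+r)/2,np.linalg.norm(l-r))
```

```text
[0.46197445 0.17189399] [0.46215602 0.17155481] 0.05148410966766512
```

Emit:
{"op": "drive_tool", "data": {"targets": [{"dx": 0.03,"dy": 0.05,"dz": 0.1,"yaw": 0,"fingers": 1},{"dx": 0,"dy": 0,"dz": 0.1,"yaw": 0,"fingers": 1},{"dx": 0,"dy": 0,"dz": 0.1,"yaw": 0,"fingers": 1},{"dx": 0,"dy": 0,"dz": 0.1,"yaw": 0,"fingers": 1},{"dx": 0,"dy": 0,"dz": 0.06,"yaw": 0,"fingers": 1},{"dx": 0,"dy": 0,"dz": 0.02,"yaw": 0,"fingers": 1},{"dx": 0,"dy": 0,"dz": 0,"yaw": 0,"fingers": 1}]}}

```text
clock: 9.35
position: [0.4612, 0.1713, 0.017]
tool_rot: [3.142, 0.0, 0.492]
force: [0.2, -0.4, -0.7]
grip_width: 0.0304
finger_force: 25.0
```

Emit:
{"op": "drive_tool", "data": {"targets": [{"dx": 0,"dy": 0,"dz": 0.01,"yaw": 0,"fingers": 1},{"dx": 0,"dy": 0,"dz": 0.01,"yaw": 0,"fingers": 1},{"dx": 0,"dy": 0,"dz": 0,"yaw": 0,"fingers": 1}]}}

```text
clock: 9.65
position: [0.4614, 0.1716, 0.0154]
tool_rot: [-3.142, -0.0, 0.492]
force: [0.2, 0.3, -0.5]
grip_width: 0.0304
finger_force: 25.0
```

Emit:
{"op": "drive_tool", "data": {"targets": [{"dx": 0,"dy": 0,"dz": 0.01,"yaw": 0,"fingers": 1},{"dx": 0,"dy": 0,"dz": 0,"yaw": 0,"fingers": 1}]}}

```text
clock: 9.85
position: [0.4615, 0.1716, 0.0149]
tool_rot: [-3.141, -0.001, 0.492]
force: [-2.0, 0.4, 13.2]
grip_width: 0.0307
finger_force: 26.2
```

Contact. I'll release and lift with the fingers just ajar.

Emit:
{"op": "drive_tool", "data": {"targets": [{"dx": 0,"dy": 0,"dz": -0.005,"yaw": 0,"fingers": 0.6},{"dx": 0,"dy": 0,"dz": 0,"yaw": 0,"fingers": 0.5},{"dx": 0,"dy": 0,"dz": 0,"yaw": 0,"fingers": 0.4},{"dx": 0,"dy": 0,"dz": 0,"yaw": 0,"fingers": 0.4},{"dx": 0,"dy": 0,"dz": -0.1,"yaw": 0,"fingers": 0.4},{"dx": 0,"dy": 0,"dz": -0.2,"yaw": 0,"fingers": 0.4},{"dx": 0,"dy": 0,"dz": -0.3,"yaw": 0,"fingers": 0.4},{"dx": 0,"dy": 0,"dz": -0.4,"yaw": 0,"fingers": 0},{"dx": 0,"dy": 0,"dz": -0.4,"yaw": 0,"fingers": 0},{"dx": 0,"dy": 0,"dz": -0.4,"yaw": 0,"fingers": 0},{"dx": 0,"dy": 0,"dz": 0,"yaw": 0,"fingers": 0},{"dx": 0,"dy": 0,"dz": 0,"yaw": 0,"fingers": 0}]}}

```text
clock: 11.05
position: [0.4613, 0.1718, 0.1959]
tool_rot: [-3.141, -0.002, 0.492]
force: [-0.0, 0.4, -0.0]
grip_width: 0.0851
finger_force: 0.0
```

Run:
```python
from h import *
st=readout.observe(); print(st["position"],st["tool_rot"][2])
f=grab_frame("wrist"); g=grab_frame("scene")
u,v=proj("wrist",[.4615,.1716,.03],st)[0].astype(int); u0,v0=u-40,v-40; print(u0,v0)
a=cv2.resize(f[v0:v0+80,u0:u0+80],(400,400),interpolation=cv2.INTER_CUBIC); b=cv2.resize(g[180:220,195:235],(400,400),interpolation=cv2.INTER_CUBIC)
cv2.imwrite("pics/c6.png",np.hstack([a,b]))
```

```text
[0.46133374 0.17178213 0.1958505 ] 0.4922758369270577
214 135
```

View pics/c6.png

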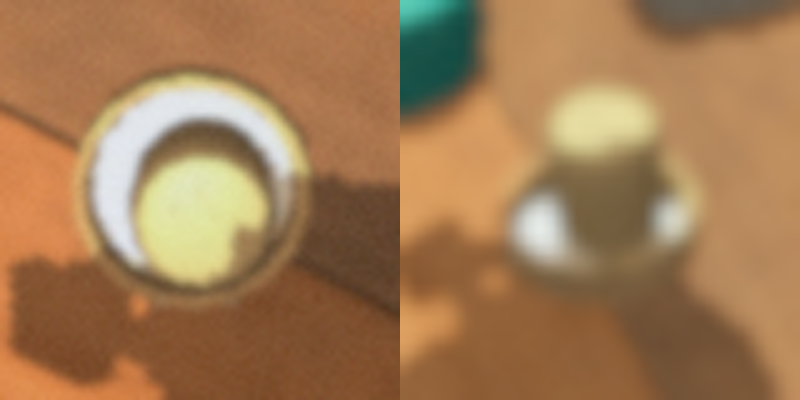

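The cork stands upright inside its box, about 3 mm off centre. Next is the brick.

Emit:
{"op": "drive_tool", "data": {"targets": [{"dx": 0,"dy": 0.2,"dz": 0,"yaw": 0,"fingers": 0},{"dx": 0,"dy": 0.3,"dz": 0,"yaw": 0,"fingers": 0},{"dx": 0,"dy": 0.3,"dz": 0,"yaw": 0,"fingers": 0},{"dx": 0,"dy": 0.3,"dz": 0,"yaw": 0,"fingers": 0},{"dx": 0,"dy": 0.3,"dz": 0,"yaw": 0,"fingers": 0},{"dx": 0,"dy": 0.3,"dz": 0,"yaw": 0,"fingers": 0},{"dx": 0,"dy": 0.3,"dz": 0,"yaw": 0,"fingers": 0},{"dx": 0,"dy": 0.3,"dz": 0,"yaw": 0,"fingers": 0},{"dx": 0,"dy": 0.3,"dz": 0,"yaw": 0,"fingers": 0},{"dx": 0,"dy": 0.3,"dz": 0,"yaw": 0,"fingers": 0},{"dx": 0,"dy": 0.3,"dz": 0,"yaw": 0,"fingers": 0},{"dx": 0,"dy": 0.3,"dz": 0,"yaw": 0,"fingers": 0},{"dx": 0,"dy": 0.2,"dz": 0,"yaw": -0.03,"fingers": 0},{"dx": 0,"dy": 0,"dz": 0,"yaw": 0,"fingers": 0},{"dx": 0,"dy": 0,"dz": 0,"yaw": 0,"fingers": 0}]}}

```text
clock: 12.65
position: [0.6353, -0.1548, 0.1934]
tool_rot: [-3.14, 0.002, 0.538]
force: [0.1, -0.2, 1.3]
grip_width: 0.0856
finger_force: 0.0
```

Run:
```python
from h import *
st=readout.observe(); go(.6336,-.1552,.105,31)
f=grab_frame("wrist")
cv2.imwrite("pics/w7.png",cv2.resize(f[110:260,156:356],None,fx=4,fy=4,interpolation=cv2.INTER_CUBIC)); np.save("st7.npy",st,allow_pickle=True)
```

```text
at [ 0.6353 -0.1548  0.1934] 30.8 dx -0.017 dy -0.006 dz 0.884 yaw -0.002
```

View pics/w7.png

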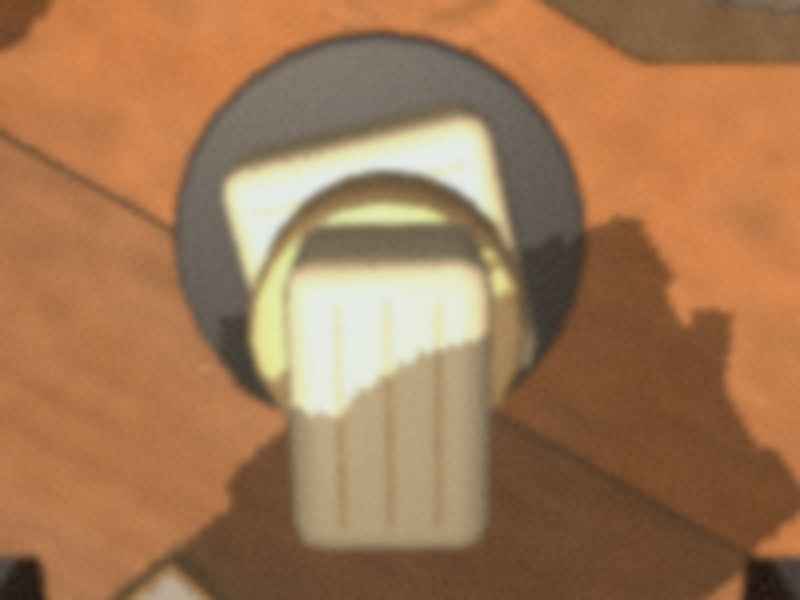

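The brick is aligned with the tool (column 389, rows 262–548). I'll descend and grip it.

Emit:
{"op": "drive_tool", "data": {"targets": [{"dx": -0.015,"dy": 0,"dz": 0.2,"yaw": 0,"fingers": 0},{"dx": 0,"dy": 0,"dz": 0.2,"yaw": 0,"fingers": 0},{"dx": 0,"dy": 0,"dz": 0.2,"yaw": 0,"fingers": 0},{"dx": 0,"dy": 0,"dz": 0.18,"yaw": 0,"fingers": 0},{"dx": 0,"dy": 0,"dz": 0.1,"yaw": 0,"fingers": 0},{"dx": 0,"dy": 0,"dz": 0,"yaw": 0,"fingers": 0.3},{"dx": 0,"dy": 0,"dz": 0,"yaw": 0,"fingers": 0.4},{"dx": 0,"dy": 0,"dz": 0,"yaw": 0,"fingers": 0.5},{"dx": 0,"dy": 0,"dz": 0,"yaw": 0,"fingers": 1},{"dx": 0,"dy": 0,"dz": 0,"yaw": 0,"fingers": 1},{"dx": 0,"dy": 0,"dz": 0,"yaw": 0,"fingers": 1}], "squeeze": 30}}

```text
clock: 13.8
position: [0.6353, -0.1555, 0.1078]
tool_rot: [3.141, -0.001, 0.539]
force: [-0.9, 1.2, 7.5]
grip_width: 0.0371
finger_force: 31.1
```

Emit:
{"op": "drive_tool", "data": {"targets": [{"dx": 0,"dy": 0,"dz": -0.1,"yaw": 0,"fingers": 1},{"dx": 0,"dy": 0,"dz": -0.2,"yaw": 0,"fingers": 1},{"dx": 0,"dy": 0,"dz": -0.2,"yaw": 0.06,"fingers": 1},{"dx": 0,"dy": 0,"dz": -0.2,"yaw": 0.08,"fingers": 1},{"dx": 0,"dy": 0,"dz": -0.1,"yaw": 0.08,"fingers": 1},{"dx": 0,"dy": 0,"dz": 0,"yaw": 0.08,"fingers": 1},{"dx": 0,"dy": 0,"dz": 0,"yaw": 0.08,"fingers": 1},{"dx": 0,"dy": 0,"dz": 0,"yaw": 0.08,"fingers": 1},{"dx": -0.05,"dy": -0.2,"dz": 0,"yaw": 0,"fingers": 1},{"dx": -0.05,"dy": -0.29,"dz": 0,"yaw": 0,"fingers": 1},{"dx": -0.05,"dy": -0.29,"dz": 0,"yaw": 0,"fingers": 1},{"dx": -0.05,"dy": -0.29,"dz": 0,"yaw": 0,"fingers": 1},{"dx": -0.05,"dy": -0.29,"dz": 0,"yaw": 0,"fingers": 1},{"dx": -0.05,"dy": -0.29,"dz": 0,"yaw": 0,"fingers": 1},{"dx": -0.05,"dy": -0.29,"dz": 0,"yaw": 0,"fingers": 1},{"dx": -0.05,"dy": -0.29,"dz": 0,"yaw": 0,"fingers": 1},{"dx": -0.05,"dy": -0.29,"dz": 0,"yaw": 0,"fingers": 1},{"dx": -0.05,"dy": -0.29,"dz": 0,"yaw": 0,"fingers": 1},{"dx": -0.05,"dy": -0.29,"dz": 0,"yaw": 0,"fingers": 1},{"dx": 0,"dy": 0,"dz": 0,"yaw": 0,"fingers": 1}]}}

```text
clock: 15.8
position: [0.6369, 0.1644, 0.1871]
tool_rot: [-3.14, 0.001, -0.178]
force: [0.5, 0.1, -1.7]
grip_width: 0.0376
finger_force: 30.3
```

Run:
```python
from h import *
go(.6395,.172,.06,-10.5)
```

```text
at [0.6369 0.1644 0.1871] -10.2 dx 0.012 dy -0.079 dz 1.271 yaw 0.003
```

Emit:
{"op": "drive_tool", "data": {"targets": [{"dx": 0.01,"dy": -0.08,"dz": 0.2,"yaw": 0.003,"fingers": 1},{"dx": 0,"dy": 0,"dz": 0.2,"yaw": 0,"fingers": 1},{"dx": 0,"dy": 0,"dz": 0.2,"yaw": 0,"fingers": 1},{"dx": 0,"dy": 0,"dz": 0.2,"yaw": 0,"fingers": 1},{"dx": 0,"dy": 0,"dz": 0.2,"yaw": 0,"fingers": 1},{"dx": 0,"dy": 0,"dz": 0.2,"yaw": 0,"fingers": 1},{"dx": 0,"dy": 0,"dz": 0.05,"yaw": 0,"fingers": 1},{"dx": 0,"dy": 0,"dz": 0,"yaw": 0,"fingers": 1},{"dx": 0,"dy": 0,"dz": 0,"yaw": 0,"fingers": 1}]}}

```text
clock: 16.7
position: [0.6402, 0.1668, 0.0626]
tool_rot: [-3.141, -0.001, -0.189]
force: [-0.7, -0.3, -0.6]
grip_width: 0.0374
finger_force: 30.3
```

Run:
```python
from h import *
go(.6395,.172,.0165,-10.5); st=readout.observe(); np.save("st8.npy",st,allow_pickle=True)
f=grab_frame("wrist")
cv2.imwrite("pics/w8.png",cv2.resize(f[100:300,156:356],None,fx=3,fy=3,interpolation=cv2.INTER_CUBIC))
```

```text
at [0.6402 0.1668 0.0626] -10.8 dx -0.016 dy -0.050 dz 0.461 yaw -0.003
```

View pics/w8.png

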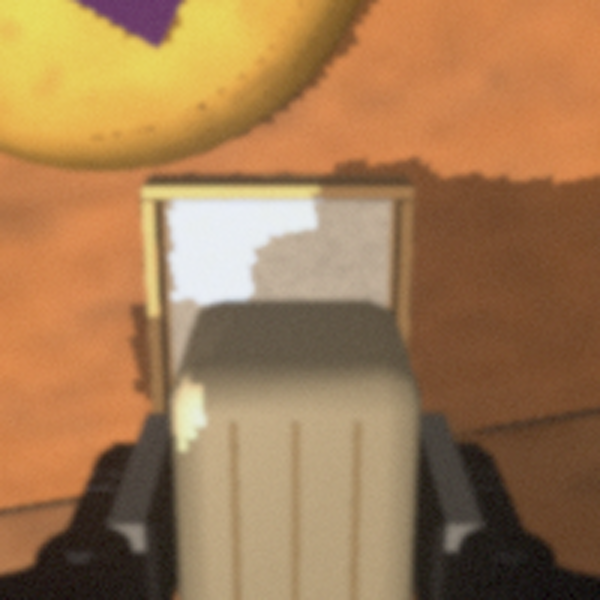

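The brick hangs upright with the oblong box square to it. The rim is centred at x=277 against the gripper at 295, about 4 mm off. I'll correct that and lower.

Emit:
{"op": "drive_tool", "data": {"targets": [{"dx": -0.005,"dy": -0.042,"dz": 0,"yaw": 0,"fingers": 1},{"dx": 0,"dy": 0,"dz": 0.15,"yaw": 0,"fingers": 1},{"dx": 0,"dy": 0,"dz": 0.15,"yaw": 0,"fingers": 1},{"dx": 0,"dy": 0,"dz": 0.1,"yaw": 0,"fingers": 1},{"dx": 0,"dy": 0,"dz": 0.03,"yaw": 0,"fingers": 1},{"dx": 0,"dy": 0,"dz": 0.01,"yaw": 0,"fingers": 1},{"dx": 0,"dy": 0,"dz": 0,"yaw": 0,"fingers": 1},{"dx": 0,"dy": 0,"dz": 0,"yaw": 0,"fingers": 1}]}}

```text
clock: 17.55
position: [0.6402, 0.1713, 0.018]
tool_rot: [-3.141, -0.0, -0.188]
force: [0.8, -0.0, -0.1]
grip_width: 0.0373
finger_force: 30.4
```

Emit:
{"op": "drive_tool", "data": {"targets": [{"dx": 0,"dy": 0,"dz": 0.01,"yaw": 0,"fingers": 1},{"dx": 0,"dy": 0,"dz": 0.01,"yaw": 0,"fingers": 1},{"dx": 0,"dy": 0,"dz": 0,"yaw": 0,"fingers": 1}]}}

```text
clock: 17.85
position: [0.6402, 0.1714, 0.0168]
tool_rot: [-3.141, -0.0, -0.188]
force: [-6.6, 0.1, 14.7]
grip_width: 0.0377
finger_force: 32.3
```

Emit:
{"op": "drive_tool", "data": {"targets": [{"dx": 0,"dy": 0,"dz": -0.005,"yaw": 0,"fingers": 0.5},{"dx": 0,"dy": 0,"dz": 0,"yaw": 0,"fingers": 0.4},{"dx": 0,"dy": 0,"dz": 0,"yaw": 0,"fingers": 0.35},{"dx": 0,"dy": 0,"dz": 0,"yaw": 0,"fingers": 0.35},{"dx": 0,"dy": 0,"dz": -0.1,"yaw": 0,"fingers": 0.35},{"dx": 0,"dy": 0,"dz": -0.2,"yaw": 0,"fingers": 0.35},{"dx": 0,"dy": 0,"dz": -0.3,"yaw": 0,"fingers": 0.35},{"dx": 0,"dy": 0,"dz": -0.4,"yaw": 0,"fingers": 0},{"dx": 0,"dy": 0,"dz": -0.4,"yaw": 0,"fingers": 0},{"dx": 0,"dy": 0,"dz": -0.2,"yaw": 0,"fingers": 0},{"dx": 0,"dy": 0,"dz": 0,"yaw": 0,"fingers": 0},{"dx": 0,"dy": 0,"dz": 0,"yaw": 0,"fingers": 0}]}}

```text
clock: 19.05
position: [0.64, 0.1714, 0.1768]
tool_rot: [-3.141, -0.0, -0.188]
force: [0.4, -0.5, -0.4]
grip_width: 0.0854
finger_force: 0.0
```

Run:
```python
from h import *
st=readout.observe(); go(.635,-.153,.17,45)
f=grab_frame("wrist"); g=grab_frame("scene")
u,v=proj("wrist",[.64,.1714,.03],st)[0].astype(int)
a=cv2.resize(f[v-60:v+60,u-60:u+60],(400,400),interpolation=cv2.INTER_CUBIC); b=cv2.resize(g[155:215,240:300],(400,400),interpolation=cv2.INTER_CUBIC)
cv2.imwrite("pics/c9.png",np.hstack([a,b]))
```

```text
at [0.64   0.1714 0.1768] -10.8 dx 0.558 dy 3.196 dz 0.068 yaw -0.620
```

View pics/c9.png

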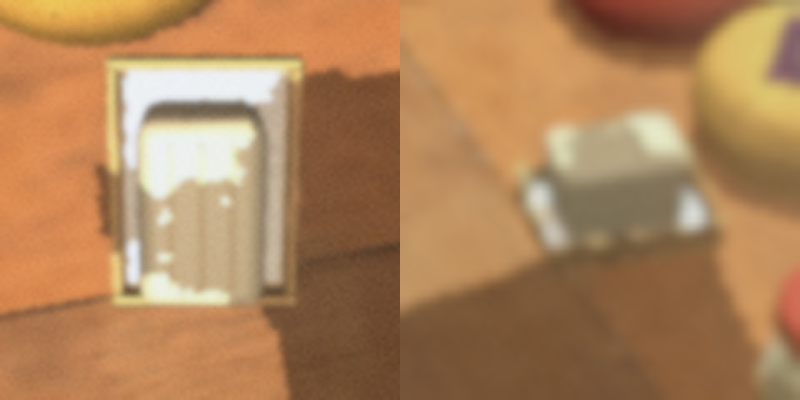

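The brick lies flat and central in its box. I'll return to the tower and turn to 45°.

Emit:
{"op": "drive_tool", "data": {"targets": [{"dx": 0.05,"dy": 0.2,"dz": 0,"yaw": 0,"fingers": 0},{"dx": 0.05,"dy": 0.3,"dz": 0,"yaw": 0,"fingers": 0},{"dx": 0.05,"dy": 0.3,"dz": 0,"yaw": 0,"fingers": 0},{"dx": 0.05,"dy": 0.3,"dz": 0,"yaw": 0,"fingers": 0},{"dx": 0.05,"dy": 0.3,"dz": 0,"yaw": 0,"fingers": 0},{"dx": 0.05,"dy": 0.3,"dz": 0,"yaw": 0,"fingers": 0},{"dx": 0.05,"dy": 0.3,"dz": 0,"yaw": 0,"fingers": 0},{"dx": 0.05,"dy": 0.3,"dz": 0,"yaw": 0,"fingers": 0},{"dx": 0.05,"dy": 0.3,"dz": 0,"yaw": 0,"fingers": 0},{"dx": 0.05,"dy": 0.3,"dz": 0,"yaw": 0,"fingers": 0},{"dx": 0.06,"dy": 0.3,"dz": 0,"yaw": 0,"fingers": 0},{"dx": 0,"dy": 0,"dz": 0,"yaw": -0.08,"fingers": 0},{"dx": 0,"dy": 0,"dz": 0,"yaw": -0.09,"fingers": 0},{"dx": 0,"dy": 0,"dz": 0,"yaw": -0.09,"fingers": 0},{"dx": 0,"dy": 0,"dz": 0,"yaw": -0.09,"fingers": 0},{"dx": 0,"dy": 0,"dz": 0,"yaw": -0.09,"fingers": 0},{"dx": 0,"dy": 0,"dz": 0,"yaw": -0.09,"fingers": 0},{"dx": 0,"dy": 0,"dz": 0,"yaw": -0.09,"fingers": 0},{"dx": 0,"dy": 0,"dz": 0,"yaw": 0,"fingers": 0},{"dx": 0,"dy": 0,"dz": 0,"yaw": 0,"fingers": 0}]}}

```text
clock: 21.15
position: [0.6348, -0.1537, 0.1757]
tool_rot: [-3.141, 0.0, 0.781]
force: [0.4, 0.2, -0.7]
grip_width: 0.0855
finger_force: 0.0
```

Run:
```python
from h import *
st=readout.observe(); go(.637,-.1525,.062,45); np.save("st10.npy",st,allow_pickle=True)
f=grab_frame("wrist"); cv2.imwrite("pics/w10.png",f)
hsv=cv2.cvtColor(f,cv2.COLOR_BGR2HSV)
u,v=proj("wrist",[.637,-.1525,.094],st)[0].astype(int); print(u,v)
print(hsv[v,u-70:u+71:5].tolist()); print(hsv[v-80:v+81:5,u].tolist())
```

```text
at [ 0.6348 -0.1537  0.1757] 44.7 dx 0.024 dy 0.007 dz 1.137 yaw -0.003
254 198
[[13, 151, 181], [13, 148, 184], [13, 144, 184], [13, 139, 180], [14, 130, 112], [16, 70, 69], [15, 53, 77], [26, 99, 221], [31, 76, 236], [30, 78, 232], [31, 77, 235], [32, 77, 236], [30, 79, 232], [31, 78, 235], [26, 91, 212], [21, 109, 185], [17, 117, 177], [17, 113, 171], [18, 117, 174], [18, 116, 171], [17, 119, 170], [17, 119, 139], [20, 58, 66], [12, 136, 103], [13, 154, 129], [13, 149, 127], [13, 155, 128], [12, 153, 148], [13, 164, 123]]
[[12, 154, 156], [15, 43, 129], [16, 44, 128], [15, 37, 123], [15, 41, 123], [18, 75, 112], [20, 77, 208], [38, 22, 237], [19, 104, 113], [17, 115, 149], [32, 61, 236], [33, 60, 237], [30, 68, 234], [32, 68, 236], [32, 69, 239], [32, 75, 238], [26, 91, 212], [18, 113, 173], [18, 118, 173], [17, 119, 173], [17, 121, 169], [17, 122, 163], [17, 122, 169], [15, 130, 133], [14, 144, 106], [13, 143, 107], [13, 142, 104], [13, 141, 103], [13, 145, 104], [12, 143, 102], [12, 139, 110], [13, 148, 107], [13, 152, 106]]
```

The disc is where predicted, within 1 mm. I'll descend and grip it.

Emit:
{"op": "drive_tool", "data": {"targets": [{"dx": 0.024,"dy": 0.007,"dz": 0.2,"yaw": 0,"fingers": 0},{"dx": 0,"dy": 0,"dz": 0.2,"yaw": 0,"fingers": 0},{"dx": 0,"dy": 0,"dz": 0.2,"yaw": 0,"fingers": 0},{"dx": 0,"dy": 0,"dz": 0.2,"yaw": 0,"fingers": 0},{"dx": 0,"dy": 0,"dz": 0.2,"yaw": 0,"fingers": 0},{"dx": 0,"dy": 0,"dz": 0.1,"yaw": 0,"fingers": 0},{"dx": 0,"dy": 0,"dz": 0.037,"yaw": 0,"fingers": 0},{"dx": 0,"dy": 0,"dz": 0,"yaw": 0,"fingers": 0.1},{"dx": 0,"dy": 0,"dz": 0,"yaw": 0,"fingers": 0.2},{"dx": 0,"dy": 0,"dz": 0,"yaw": 0,"fingers": 0.3},{"dx": 0,"dy": 0,"dz": 0,"yaw": 0,"fingers": 1},{"dx": 0,"dy": 0,"dz": 0,"yaw": 0,"fingers": 1},{"dx": 0,"dy": 0,"dz": 0,"yaw": 0,"fingers": 1}]}}

```text
clock: 22.5
position: [0.6378, -0.1525, 0.0638]
tool_rot: [3.141, -0.001, 0.785]
force: [-2.3, 0.7, 6.8]
grip_width: 0.0604
finger_force: 31.5
```

Emit:
{"op": "drive_tool", "data": {"targets": [{"dx": 0,"dy": 0,"dz": -0.1,"yaw": 0,"fingers": 1},{"dx": 0,"dy": 0,"dz": -0.2,"yaw": 0,"fingers": 1},{"dx": 0,"dy": 0,"dz": -0.2,"yaw": 0,"fingers": 1},{"dx": 0,"dy": 0,"dz": -0.2,"yaw": 0,"fingers": 1},{"dx": -0.02,"dy": -0.14,"dz": 0,"yaw": 0,"fingers": 1},{"dx": -0.035,"dy": -0.25,"dz": 0,"yaw": 0,"fingers": 1},{"dx": -0.035,"dy": -0.25,"dz": 0,"yaw": 0,"fingers": 1},{"dx": -0.035,"dy": -0.25,"dz": 0,"yaw": 0,"fingers": 1},{"dx": -0.035,"dy": -0.25,"dz": 0,"yaw": 0,"fingers": 1},{"dx": -0.035,"dy": -0.25,"dz": 0,"yaw": 0,"fingers": 1},{"dx": -0.035,"dy": -0.25,"dz": 0,"yaw": 0,"fingers": 1},{"dx": -0.035,"dy": -0.25,"dz": 0,"yaw": 0,"fingers": 1},{"dx": -0.035,"dy": -0.25,"dz": 0.15,"yaw": 0,"fingers": 1},{"dx": 0,"dy": -0.2,"dz": 0.2,"yaw": 0,"fingers": 1},{"dx": 0,"dy": -0.1,"dz": 0.2,"yaw": 0,"fingers": 1},{"dx": 0,"dy": 0,"dz": 0.1,"yaw": 0,"fingers": 1},{"dx": 0,"dy": 0,"dz": 0,"yaw": 0,"fingers": 1},{"dx": 0,"dy": 0,"dz": 0,"yaw": 0,"fingers": 1}]}}

```text
clock: 24.3
position: [0.4444, -0.0017, 0.0683]
tool_rot: [3.141, -0.001, 0.785]
force: [0.5, 0.1, -2.0]
grip_width: 0.0603
finger_force: 33.3
```

Run:
```python
from h import *
st=readout.observe(); go(.4435,-.0015,.013,45); np.save("st11.npy",st,allow_pickle=True)
f=grab_frame("wrist"); cv2.imwrite("pics/w11.png",f)
a=st["tool_rot"][2]; c=np.array([.4435,-.0015]); t=np.linspace(0,2*np.pi,60,endpoint=False)
P=np.c_[c[0]+.042*np.cos(t),c[1]+.042*np.sin(t),np.full(60,.014)]
g=f.copy()
for p in proj("wrist",P,st): cv2.circle(g,tuple(np.round(p).astype(int)),0,(255,0,255),-1)
cv2.imwrite("pics/w11b.png",cv2.resize(g[90:290,146:366],None,fx=2.7,fy=2.7,interpolation=cv2.INTER_CUBIC))
print(st["grip_width"],st["finger_force"])
```

```text
at [ 0.4444 -0.0017  0.0683] 45.0 dx -0.005 dy -0.008 dz 0.553 yaw -0.000
0.06031596308948541 33.32383783534169
```

View pics/w11b.png

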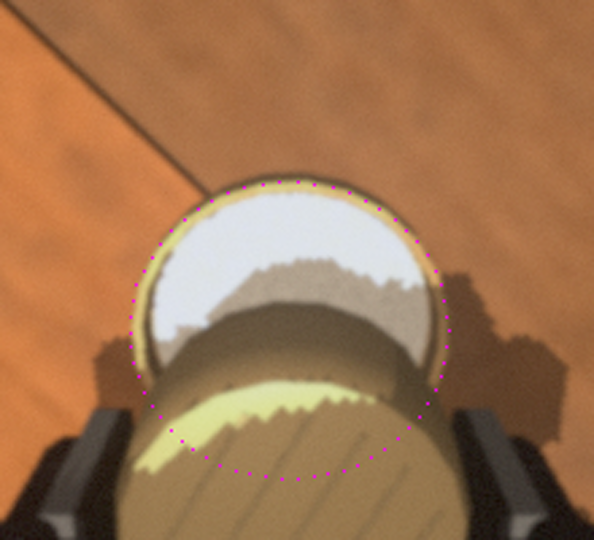

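The disc hangs upright, and the predicted rim circle matches the box within 1 mm. I'll lower it.

Emit:
{"op": "drive_tool", "data": {"targets": [{"dx": -0.005,"dy": -0.005,"dz": 0.15,"yaw": 0,"fingers": 1},{"dx": 0,"dy": 0,"dz": 0.15,"yaw": 0,"fingers": 1},{"dx": 0,"dy": 0,"dz": 0.15,"yaw": 0,"fingers": 1},{"dx": 0,"dy": 0,"dz": 0.05,"yaw": 0,"fingers": 1},{"dx": 0,"dy": 0,"dz": 0.02,"yaw": 0,"fingers": 1},{"dx": 0,"dy": 0,"dz": 0.01,"yaw": 0,"fingers": 1},{"dx": 0,"dy": 0,"dz": 0,"yaw": 0,"fingers": 1},{"dx": 0,"dy": 0,"dz": 0,"yaw": 0,"fingers": 1}]}}

```text
clock: 25.15
position: [0.4431, -0.001, 0.0151]
tool_rot: [3.141, -0.001, 0.786]
force: [-0.1, 0.7, -0.9]
grip_width: 0.0607
finger_force: 33.3
```

Emit:
{"op": "drive_tool", "data": {"targets": [{"dx": 0,"dy": 0,"dz": 0.01,"yaw": 0,"fingers": 1},{"dx": 0,"dy": 0,"dz": 0,"yaw": 0,"fingers": 1}]}}

```text
clock: 25.35
position: [0.4429, -0.001, 0.0137]
tool_rot: [3.141, -0.0, 0.786]
force: [-0.6, 0.2, -1.3]
grip_width: 0.0604
finger_force: 33.3
```

Emit:
{"op": "drive_tool", "data": {"targets": [{"dx": 0,"dy": 0,"dz": 0.01,"yaw": 0,"fingers": 1},{"dx": 0,"dy": 0,"dz": 0,"yaw": 0,"fingers": 1}]}}

```text
clock: 25.55
position: [0.4429, -0.0011, 0.0128]
tool_rot: [3.142, -0.0, 0.786]
force: [-2.2, 0.1, 6.7]
grip_width: 0.0605
finger_force: 34.1
```

Contact. Release and lift.

Emit:
{"op": "drive_tool", "data": {"targets": [{"dx": 0,"dy": 0,"dz": 0,"yaw": 0,"fingers": 0.22},{"dx": 0,"dy": 0,"dz": 0,"yaw": 0,"fingers": 0.15},{"dx": 0,"dy": 0,"dz": 0,"yaw": 0,"fingers": 0.1},{"dx": 0,"dy": 0,"dz": 0,"yaw": 0,"fingers": 0.1},{"dx": 0,"dy": 0,"dz": -0.1,"yaw": 0,"fingers": 0.1},{"dx": 0,"dy": 0,"dz": -0.2,"yaw": 0,"fingers": 0.1},{"dx": 0,"dy": 0,"dz": -0.3,"yaw": 0,"fingers": 0},{"dx": 0,"dy": 0,"dz": -0.4,"yaw": 0,"fingers": 0},{"dx": 0,"dy": 0,"dz": -0.4,"yaw": 0,"fingers": 0},{"dx": 0,"dy": 0,"dz": 0,"yaw": 0,"fingers": 0},{"dx": 0,"dy": 0,"dz": 0,"yaw": 0,"fingers": 0}]}}

```text
clock: 26.65
position: [0.4431, -0.0006, 0.1536]
tool_rot: [3.141, -0.002, 0.786]
force: [-0.1, 1.0, -0.6]
grip_width: 0.0852
finger_force: 0.0
```

Run:
```python
from h import *
st=readout.observe(); go(.6372,-.1505,.15,44.6)
f=grab_frame("wrist"); cv2.imwrite("pics/w12.png",f)
hsv=cv2.cvtColor(f,cv2.COLOR_BGR2HSV)
# residual of cheese rim vs. box: scan along tool y and x through the disc top
u,v=proj("wrist",[.443,-.001,.043],st)[0].astype(int); print(u,v,proj("wrist",[.443,-.001,.003],st)[0])
print([tuple(x) for x in hsv[v,u-60:u+61:4].tolist()])
```

```text
at [ 0.4431 -0.0006  0.1536] 45.0 dx 0.311 dy 2.432 dz 0.036 yaw 0.005
254 191 [253.98674921 180.00043975]
[(12, 164, 212), (12, 163, 205), (12, 160, 203), (12, 157, 203), (12, 159, 210), (17, 111, 221), (20, 106, 135), (22, 88, 198), (31, 80, 230), (31, 78, 232), (30, 78, 228), (32, 79, 232), (31, 80, 229), (30, 76, 229), (32, 76, 230), (31, 78, 229), (30, 81, 226), (28, 89, 212), (22, 105, 182), (22, 105, 182), (21, 106, 180), (18, 116, 161), (16, 117, 164), (17, 91, 137), (16, 82, 158), (15, 123, 141), (13, 138, 105), (14, 138, 102), (13, 138, 102), (13, 144, 159), (13, 148, 171)]
```

The disc is centred in its box. On to the square.

Emit:
{"op": "drive_tool", "data": {"targets": [{"dx": 0.03,"dy": 0.23,"dz": 0,"yaw": 0,"fingers": 0},{"dx": 0.03,"dy": 0.27,"dz": 0,"yaw": 0,"fingers": 0},{"dx": 0.03,"dy": 0.27,"dz": 0,"yaw": 0,"fingers": 0},{"dx": 0.03,"dy": 0.27,"dz": 0,"yaw": 0,"fingers": 0},{"dx": 0.03,"dy": 0.27,"dz": 0,"yaw": 0,"fingers": 0},{"dx": 0.03,"dy": 0.27,"dz": 0,"yaw": 0,"fingers": 0},{"dx": 0.03,"dy": 0.27,"dz": 0,"yaw": 0,"fingers": 0},{"dx": 0.04,"dy": 0.27,"dz": 0,"yaw": 0,"fingers": 0},{"dx": 0.04,"dy": 0.27,"dz": 0,"yaw": 0,"fingers": 0},{"dx": 0.02,"dy": 0.04,"dz": 0,"yaw": 0,"fingers": 0},{"dx": 0,"dy": 0,"dz": 0,"yaw": 0,"fingers": 0},{"dx": 0,"dy": 0,"dz": 0,"yaw": 0,"fingers": 0}]}}

```text
clock: 27.9
position: [0.6357, -0.1505, 0.1516]
tool_rot: [-3.14, 0.001, 0.786]
force: [-1.0, -0.1, 0.2]
grip_width: 0.0853
finger_force: 0.0
```

Run:
```python
from h import *
s7=np.load("st7.npy",allow_pickle=True).item()
p=w("wrist",[[156+230/4-.4,110+180/4-.4],[156+475/4-.4,110+112/4-.4]],.054,s7); print(np.degrees(np.arctan2(*(p[1]-p[0])[1::-1])))
st=readout.observe(); go(.637,-.1505,.062,44.6)
f=grab_frame("wrist"); cv2.imwrite("pics/w13.png",f); np.save("st13.npy",st,allow_pickle=True)
u,v=proj("wrist",[.637,-.1505,.054],st)[0].astype(int)
# square top in rectified world coords (tool-aligned), lit or shaded: distinguish from slate by brightness with Otsu
a=st["tool_rot"][2]; tx=np.array([np.cos(a),np.sin(a)]); ty=np.array([np.sin(a),-np.cos(a)])
k=np.arange(-55,56); X,Y=np.meshgrid(k,k)  # mm: X along tool y, -Y along tool x
P=np.array([.637,-.1505])+X[...,None]*.001*ty-Y[...,None]*.001*tx
q=proj("wrist",np.c_[P.reshape(-1,2),np.full(k.size**2,.054)],st).astype(np.float32).reshape(k.size,k.size,2)
r=cv2.remap(f,q,None,cv2.INTER_LINEAR); h=cv2.cvtColor(r,cv2.COLOR_BGR2HSV)
for i in range(-50,51,10): print(i,' '.join('%d'%x for x in h[55+i,5:106:5,2]),'|',' '.join('%d'%x for x in h[55+i,5:106:5,1]))
```

```text
-43.73512677244574
at [ 0.6357 -0.1505  0.1516] 45.0 dx 0.009 dy 0.009 dz 0.896 yaw 0.005
-50 217 214 211 215 130 121 129 129 130 128 125 125 122 120 117 106 205 215 219 216 206 | 156 157 156 157 126 40 36 40 41 38 41 35 42 38 39 89 157 158 158 161 167
-40 210 204 129 121 121 123 120 121 122 120 119 117 117 116 112 110 108 99 208 216 214 | 154 156 115 42 38 41 47 46 40 38 39 41 41 44 41 39 40 54 162 161 164
-30 206 108 115 115 231 238 238 237 239 237 237 237 237 236 236 235 222 101 98 215 212 | 156 64 40 40 56 34 35 37 36 39 39 41 42 42 43 42 74 40 42 159 158
-20 150 106 109 109 237 239 239 239 239 240 239 239 239 238 237 238 233 98 98 102 217 | 131 41 42 40 38 9 9 10 12 13 12 15 15 15 16 15 54 39 44 83 161
-10 114 101 104 106 237 240 240 240 239 240 240 239 239 239 239 240 232 78 90 86 150 | 83 40 37 41 40 12 11 12 11 11 13 13 13 14 14 15 59 43 42 44 150
0 147 97 98 100 237 239 239 239 240 239 233 198 196 193 193 192 157 66 66 70 126 | 123 39 36 41 41 14 14 15 15 13 16 70 75 77 77 78 78 42 58 84 150
10 142 70 67 82 226 217 211 226 193 193 191 191 190 190 190 189 154 65 64 129 124 | 135 69 57 59 47 42 50 28 77 75 77 76 79 78 76 78 79 47 56 144 152
20 142 110 78 75 174 185 188 187 187 189 186 188 187 187 185 186 152 65 122 121 122 | 142 137 95 68 81 79 79 80 80 77 77 77 79 80 80 81 79 63 146 152 150
30 111 112 112 109 139 151 156 156 155 160 160 161 164 165 164 166 134 127 124 123 124 | 140 141 141 140 92 79 82 77 81 78 77 81 79 79 79 81 108 151 152 155 156
40 108 108 108 108 105 111 113 108 103 92 97 106 109 99 123 123 117 126 125 123 122 | 144 144 142 142 138 138 138 139 136 125 126 130 131 129 147 155 153 150 155 153 153
50 104 109 110 104 106 108 110 108 107 108 104 103 106 107 104 97 117 120 115 116 119 | 147 140 141 135 135 137 137 139 143 142 145 144 144 143 140 134 148 153 151 152 156
```

The rectified check shows the square aligned with the tool and centred within about 1–2 mm. I'll descend and grip it.

Emit:
{"op": "drive_tool", "data": {"targets": [{"dx": 0.01,"dy": 0.009,"dz": 0.2,"yaw": 0,"fingers": 0},{"dx": 0,"dy": 0,"dz": 0.2,"yaw": 0,"fingers": 0},{"dx": 0,"dy": 0,"dz": 0.2,"yaw": 0,"fingers": 0},{"dx": 0,"dy": 0,"dz": 0.2,"yaw": 0,"fingers": 0},{"dx": 0,"dy": 0,"dz": 0.15,"yaw": 0,"fingers": 0},{"dx": 0,"dy": 0,"dz": 0.15,"yaw": 0,"fingers": 0},{"dx": 0,"dy": 0,"dz": 0.1,"yaw": 0,"fingers": 0},{"dx": 0,"dy": 0,"dz": 0.08,"yaw": 0,"fingers": 0},{"dx": 0,"dy": 0,"dz": 0,"yaw": 0,"fingers": 0},{"dx": 0,"dy": 0,"dz": 0,"yaw": 0,"fingers": 0.1},{"dx": 0,"dy": 0,"dz": 0,"yaw": 0,"fingers": 0.2},{"dx": 0,"dy": 0,"dz": 0,"yaw": 0,"fingers": 1},{"dx": 0,"dy": 0,"dz": 0,"yaw": 0,"fingers": 1},{"dx": 0,"dy": 0,"dz": 0,"yaw": 0,"fingers": 1}], "squeeze": 40}}

```text
clock: 29.35
position: [0.6383, -0.151, 0.0255]
tool_rot: [3.141, -0.001, 0.786]
force: [-2.8, 1.0, 6.7]
grip_width: 0.0673
finger_force: 45.7
```

Emit:
{"op": "drive_tool", "data": {"targets": [{"dx": 0,"dy": 0,"dz": -0.1,"yaw": 0,"fingers": 1},{"dx": 0,"dy": 0,"dz": -0.2,"yaw": 0,"fingers": 1},{"dx": 0,"dy": 0,"dz": -0.2,"yaw": -0.05,"fingers": 1},{"dx": 0,"dy": 0,"dz": -0.2,"yaw": -0.08,"fingers": 1},{"dx": 0,"dy": 0,"dz": -0.1,"yaw": -0.08,"fingers": 1},{"dx": 0,"dy": 0,"dz": 0,"yaw": -0.08,"fingers": 1},{"dx": 0,"dy": 0,"dz": 0,"yaw": -0.02,"fingers": 1},{"dx": -0.09,"dy": -0.2,"dz": 0,"yaw": 0,"fingers": 1},{"dx": -0.11,"dy": -0.24,"dz": 0,"yaw": 0,"fingers": 1},{"dx": -0.11,"dy": -0.24,"dz": 0,"yaw": 0,"fingers": 1},{"dx": -0.11,"dy": -0.24,"dz": 0,"yaw": 0,"fingers": 1},{"dx": -0.11,"dy": -0.24,"dz": 0,"yaw": 0,"fingers": 1},{"dx": -0.11,"dy": -0.24,"dz": 0,"yaw": 0,"fingers": 1},{"dx": -0.12,"dy": -0.23,"dz": 0,"yaw": 0,"fingers": 1},{"dx": 0,"dy": 0,"dz": 0.2,"yaw": 0,"fingers": 1},{"dx": 0,"dy": 0,"dz": 0.1,"yaw": 0,"fingers": 1},{"dx": 0,"dy": 0,"dz": 0,"yaw": 0,"fingers": 1},{"dx": 0,"dy": 0,"dz": 0,"yaw": 0,"fingers": 1}]}}

```text
clock: 31.15
position: [0.4602, -0.1756, 0.0747]
tool_rot: [-3.141, 0.0, 1.272]
force: [0.3, -0.3, -1.2]
grip_width: 0.0666
finger_force: 45.9
```

Run:
```python
from h import *
st=readout.observe(); go(.4595,-.1765,.0145,72.9); print(st["grip_width"],st["finger_force"])
f=grab_frame("wrist"); cv2.imwrite("pics/w14.png",f); np.save("st14.npy",st,allow_pickle=True)
hsv=cv2.cvtColor(f,cv2.COLOR_BGR2HSV); a=st["tool_rot"][2]; 
tx=np.array([np.cos(a),np.sin(a)]); ty=np.array([np.sin(a),-np.cos(a)]); p=st["position"][:2]
def line(P): 
    q=proj("wrist",np.c_[P,np.full(len(P),.014)],st).astype(np.float32)[None]; return cv2.remap(hsv,q,None,cv2.INTER_LINEAR)[0]
k=np.arange(-60,61,2)
for o in (.025,.035):
    r=line(p+o*tx+k[:,None]*.001*ty); print("across",o,[(int(i),int(s),int(v)) for i,(h,s,v) in zip(k,r) if abs(i)>34])
k=np.arange(20,66,2)
for o in(-.02,0,.02):
    r=line(p+o*ty+k[:,None]*.001*tx); print("along",o,[(int(i),int(s),int(v)) for i,(h,s,v) in zip(k,r)])
```

```text
at [ 0.4602 -0.1756  0.0747] 72.9 dx -0.011 dy -0.004 dz 0.602 yaw -0.000
0.06663167376695493 45.907613039016724
across 0.025 [(-60, 170, 203), (-58, 171, 204), (-56, 170, 205), (-54, 169, 198), (-52, 169, 193), (-50, 170, 181), (-48, 164, 192), (-46, 164, 198), (-44, 133, 204), (-42, 107, 191), (-40, 99, 111), (-38, 17, 206), (-36, 10, 225), (36, 10, 225), (38, 9, 224), (40, 26, 180), (42, 115, 118), (44, 109, 205), (46, 123, 170), (48, 135, 156), (50, 136, 156), (52, 138, 158), (54, 138, 155), (56, 139, 157), (58, 138, 157), (60, 142, 154)]
across 0.035 [(-60, 172, 194), (-58, 170, 194), (-56, 171, 191), (-54, 168, 191), (-52, 167, 177), (-50, 167, 196), (-48, 167, 192), (-46, 166, 187), (-44, 134, 200), (-42, 107, 192), (-40, 110, 110), (-38, 21, 206), (-36, 9, 225), (36, 9, 223), (38, 10, 225), (40, 35, 200), (42, 115, 121), (44, 111, 207), (46, 120, 171), (48, 136, 153), (50, 139, 149), (52, 134, 151), (54, 141, 154), (56, 144, 162), (58, 143, 163), (60, 144, 162)]
along -0.02 [(20, 54, 172), (22, 51, 172), (24, 18, 187), (26, 14, 225), (28, 13, 228), (30, 10, 226), (32, 12, 228
[... 281 characters left out ...]
, 51, 168), (24, 17, 184), (26, 12, 226), (28, 15, 229), (30, 12, 228), (32, 7, 221), (34, 7, 223), (36, 10, 225), (38, 11, 225), (40, 10, 223), (42, 31, 195), (44, 103, 210), (46, 114, 123), (48, 131, 142), (50, 133, 155), (52, 137, 153), (54, 136, 157), (56, 136, 156), (58, 138, 158), (60, 138, 156), (62, 140, 155), (64, 137, 155)]
along 0.02 [(20, 51, 167), (22, 51, 167), (24, 22, 180), (26, 6, 220), (28, 11, 226), (30, 10, 224), (32, 12, 226), (34, 10, 225), (36, 7, 222), (38, 8, 223), (40, 10, 225), (42, 31, 194), (44, 104, 208), (46, 117, 124), (48, 131, 139), (50, 134, 151), (52, 136, 158), (54, 137, 156), (56, 138, 157), (58, 140, 157), (60, 137, 159), (62, 143, 159), (64, 142, 159)]
```

The rim lies at ±45 mm around the tool, so it is centred and square. I'll lower it.

Emit:
{"op": "drive_tool", "data": {"targets": [{"dx": 0,"dy": 0,"dz": 0.15,"yaw": 0,"fingers": 1},{"dx": 0,"dy": 0,"dz": 0.15,"yaw": 0,"fingers": 1},{"dx": 0,"dy": 0,"dz": 0.15,"yaw": 0,"fingers": 1},{"dx": 0,"dy": 0,"dz": 0.08,"yaw": 0,"fingers": 1},{"dx": 0,"dy": 0,"dz": 0.03,"yaw": 0,"fingers": 1},{"dx": 0,"dy": 0,"dz": 0.01,"yaw": 0,"fingers": 1},{"dx": 0,"dy": 0,"dz": 0,"yaw": 0,"fingers": 1},{"dx": 0,"dy": 0,"dz": 0,"yaw": 0,"fingers": 1}]}}

```text
clock: 32.0
position: [0.4601, -0.1757, 0.0181]
tool_rot: [3.141, -0.0, 1.273]
force: [-1.2, -0.0, -1.4]
grip_width: 0.0673
finger_force: 46.0
```

Emit:
{"op": "drive_tool", "data": {"targets": [{"dx": 0,"dy": 0,"dz": 0.01,"yaw": 0,"fingers": 1},{"dx": 0,"dy": 0,"dz": 0,"yaw": 0,"fingers": 1}]}}

```text
clock: 32.2
position: [0.4599, -0.1756, 0.0168]
tool_rot: [3.141, 0.0, 1.273]
force: [-0.2, 0.2, -2.6]
grip_width: 0.0677
finger_force: 46.0
```

Emit:
{"op": "drive_tool", "data": {"targets": [{"dx": 0,"dy": 0,"dz": 0.01,"yaw": 0,"fingers": 1},{"dx": 0,"dy": 0,"dz": 0.01,"yaw": 0,"fingers": 1},{"dx": 0,"dy": 0,"dz": 0,"yaw": 0,"fingers": 1}]}}

```text
clock: 32.5
position: [0.4598, -0.1756, 0.0145]
tool_rot: [-3.142, 0.0, 1.273]
force: [-0.7, 0.2, -2.8]
grip_width: 0.0674
finger_force: 46.0
```

Emit:
{"op": "drive_tool", "data": {"targets": [{"dx": 0,"dy": 0,"dz": 0.008,"yaw": 0,"fingers": 1},{"dx": 0,"dy": 0,"dz": 0,"yaw": 0,"fingers": 1}]}}

```text
clock: 32.7
position: [0.4598, -0.1756, 0.0144]
tool_rot: [3.141, -0.0, 1.273]
force: [-4.0, 1.7, 17.9]
grip_width: 0.0671
finger_force: 48.3
```

Emit:
{"op": "drive_tool", "data": {"targets": [{"dx": 0,"dy": 0,"dz": -0.005,"yaw": 0,"fingers": 0.12},{"dx": 0,"dy": 0,"dz": 0,"yaw": 0,"fingers": 0},{"dx": 0,"dy": 0,"dz": 0,"yaw": 0,"fingers": 0},{"dx": 0,"dy": 0,"dz": 0,"yaw": 0,"fingers": 0},{"dx": 0,"dy": 0,"dz": -0.1,"yaw": 0,"fingers": 0},{"dx": 0,"dy": 0,"dz": -0.2,"yaw": 0,"fingers": 0},{"dx": 0,"dy": 0,"dz": -0.3,"yaw": 0,"fingers": 0},{"dx": 0,"dy": 0,"dz": -0.4,"yaw": 0,"fingers": 0},{"dx": 0,"dy": 0,"dz": -0.4,"yaw": 0,"fingers": 0},{"dx": 0,"dy": 0,"dz": -0.2,"yaw": 0,"fingers": 0},{"dx": 0,"dy": 0,"dz": 0,"yaw": 0,"fingers": 0},{"dx": 0,"dy": 0,"dz": 0,"yaw": 0,"fingers": 0}]}}

```text
clock: 33.9
position: [0.4598, -0.1754, 0.1747]
tool_rot: [3.141, -0.0, 1.273]
force: [-0.6, -0.3, 0.8]
grip_width: 0.0854
finger_force: 0.0
```

Run:
```python
from h import *
st=readout.observe(); print(st["position"],st["finger_force"],st["force"])
f=grab_frame("wrist"); hsv=cv2.cvtColor(f,cv2.COLOR_BGR2HSV); a=st["tool_rot"][2]
tx=np.array([np.cos(a),np.sin(a)]); ty=np.array([np.sin(a),-np.cos(a)]); p=np.array([.4598,-.1756]); k=np.arange(-50,51,4)
for d,n in((tx,"x"),(ty,"y")):
    q=proj("wrist",np.c_[p+k[:,None]*.001*d,np.full(len(k),.043)],st).astype(np.float32)[None]
    print(n,[(int(i),int(s),int(v)) for i,(h,s,v) in zip(k,cv2.remap(hsv,q,None,cv2.INTER_LINEAR)[0])])
```

```text
[ 0.4598479  -0.17540984  0.17471991] 0.0 [-0.62669521 -0.25384989  0.80608533]
x [(-50, 160, 123), (-46, 159, 121), (-42, 155, 124), (-38, 150, 127), (-34, 139, 126), (-30, 80, 159), (-26, 80, 176), (-22, 82, 175), (-18, 80, 181), (-14, 86, 173), (-10, 79, 182), (-6, 65, 194), (-2, 16, 234), (2, 26, 232), (6, 14, 233), (10, 13, 233), (14, 18, 233), (18, 10, 233), (22, 33, 224), (26, 9, 234), (30, 44, 231), (34, 77, 157), (38, 3, 181), (42, 10, 238), (46, 48, 224), (50, 126, 146)]
y [(-50, 168, 198), (-46, 167, 205), (-42, 166, 208), (-38, 112, 214), (-34, 10, 214), (-30, 56, 227), (-26, 20, 232), (-22, 17, 233), (-18, 17, 233), (-14, 16, 233), (-10, 16, 234), (-6, 16, 233), (-2, 15, 233), (2, 15, 233), (6, 17, 232), (10, 15, 234), (14, 14, 233), (18, 16, 233), (22, 15, 234), (26, 16, 233), (30, 53, 228), (34, 10, 218), (38, 64, 182), (42, 111, 201), (46, 136, 166), (50, 137, 171)]
```

The square cheese sits centred with its top at the expected height, and the gripper is clear. I'll hand in.

```bash
python3 -c "
from workcell import workorder; print(workorder.job_done())"
```

```text
the job is handed in; nothing more can be done
None
```

All four cheeses are packed in their own boxes and the job is handed in at about 34 s of robot time, with no verdict returned; the jar and tin were never approached.

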